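Count the loose sinkers out of the front row into the cup and pack them

ROBOT

A 6-joint arm with a two-finger parallel gripper is mounted at the origin on the work surface. World frame = base frame: x ahead of the robot, y to its left, z up, the work surface at z = 0. Lengths are in m, angles in rad, forces in N, time in s.
With the tool pointing down it reaches from about 0.3 to 0.775 m from the base axis. Payload 14.6 kg.
Tool frame: the origin (TCP) lies on the centre line of the jaws, within the pads' length; the fingertips stand ctrl.tcp_to_tips ahead of it and the grasp point (between the pads) lies 2 mm behind it (ctrl.tcp_to_tips is the distance from the TCP to the fingertips, in m); z points along the fingers, y is the line along which they close (so a half turn about z gives the same grasp; the last joint's range is limited). The gripper opens to 94 mm and grips with 3 to 60 N. Pads are 16 mm wide; open, the fingers measure 119 mm over their backs; the gripper's body (75 mm by 177 mm) begins 78 mm behind the grasp point.
Start: joints at [-1.35, 0.3, 1.521, -0, 1.321, -0.067], TCP at [0.156, -0.527, 0.222] pointing down, gripper open.
Joint ranges: [-3.03, 3.03], [-0.79, 2.21], [0.23, 2.52], [-1.04, 4.18], [0, 3.07], [-2.55, 2.55]. Speed limits (rad/s): [2.22, 2.22, 2.57, 3.14, 3.14, 3.14].

INTERFACE

Orientations are given as [roll, pitch, yaw] about the fixed x, y, z axes, in that order (R = Rz(yaw) Ry(pitch) Rx(roll)).
In Python, from station import telemetry, viewer, hand_in, ctrl gives the robot as it stands.
- The arm moves only by the tool step_arm, never from a script. Its argument "plan" is a list of rows, each an object of numbers: "dx", "dy", "dz": the shift along the tool's x, y, z scaled (see below); "rx", "ry", "rz": the turn, a rotation vector about the tool's x, y, z scaled (see below); "claw": the closure, from 0 (fully open) to 1 (shut). In form: [{"dx": .., "dy": .., "dz": .., "rx": .., "ry": .., "rz": .., "claw": ..}, ...]. A call has 1 to 10 rows; each row shifts and turns the commanded pose from where the row before left it, along the tool's axes as they then stand; what a row does not reach is not made up. The controller multiplies each number of a shift by 0.1 m and each number of a turn by 90 degrees. A row lasts 1/10 s, in which the tool goes at most 50 mm and 8.59 degrees, less where a joint would pass 70% of its speed; a pose out of reach is approached as far as the arm can. A call with a number of a shift or a turn outside -1 to 1 is refused whole. A call with a gripper value outside its range is refused whole. The fingers move at their own pace and stop on an object; "grip_force" is the grip in N (left out, the last holds). Time passes only in rows, so rows that do not move let the fingers close. It gives the time, the measured TCP pose, the force, the opening and the grip force at its end, in the units of the state.
- telemetry.get_obs(): the state, without advancing time (a new reading comes with each control period).
- viewer.camera(name): name is "side" or "top" or "wrist"; returns a dict with "img" (480x640x3 uint8, red, green, blue), "z_map" (480x640 float32, m along the optical axis (not along the pixel's ray), 0 where there is no reading), "fx", "fy", "cx", "cy" (pixels), "R" (3x3) and "t" (3): a world point X has camera coordinates R X + t; the wrist camera has in their place "tool_from_camera" (4x4, takes a point from camera to tool coordinates, whose origin is the TCP and whose axes are the flange's). Camera axes: x right, y down, z forward; pixel columns grow to the right and rows downward; lengths in m; the calibration is good to about 2 mm. The wrist camera is an equidistant fisheye: a pixel r from the principal point sees the ray r / f radians off the axis. A picture is of the moment at which its call begins: read the wrist's pose just before it.
- hand_in(): hands the job in; it is judged then, once.
Trained networks look in a picture, given as the dict that the camera call returned (one of the last four; its "shot" number tells which), for a name from the list of things; names that differ only in an ending like _2 or _b are one class to them, and where a whole thing is asked for, a point or a joint stands for the part that bears it (a point fixed in the world has none). Each returns a list of dicts, best first, with "score" (0 to 1); they miss things now and then, are a little off and sometimes report something else, mostly with a low value. They report only what shows in the picture. A call takes as long as a camera call.
- viewer.recognise(target, picture): "rect" ([left, top, right, bottom] in pixels, round what is visible of it).
The state is a dict: "time_s": time; "qpos": joint angles; "joint_vel": joint speeds; "tau": joint torques, N m; "ee_pos": TCP position; "eef_rot": TCP orientation; "force": force on the tool from outside, world axes, zero at the start; "moment": the same for the moment, N m; "grip_width": finger opening in m; "grip_force": force on a finger pad.
Only numpy, scipy, OpenCV 4.12 (cv2) and the standard library are available. Lean on these libraries where they do the work, as an engineer would, in place of code of your own. Each camera call takes 0.05 s, during which the arm holds its last target. There are 200 camera calls.

TASK

Line up every loose sinker from the bench in the front row of the counting tray, ahead of its raised lip, stand the empty aluminium cup on the tile coaster below the tray's front edge, then lift the tray's bar to tip it so that only the front row slides off into the cup while the three spares stay behind the lip, and let the tray down again. Then set the cup with all those sinkers upright on the floor of the grey tackle box and shut the lid, leaving the other things on the bench where they are.

Things in the scene. Friction and masses are not known exactly. Their poses are not given: they have to be found in the camera images.
- S1: Loose dark metal sinker (2 to 4 are present) standing on the bench at the start: a round base 20 mm across and 12 mm high with a round stem 10 mm across on top, 40 mm tall in all, 40 g. Origin: centre of the base's underside; z axis up the stem.
- S2: Loose dark metal sinker (2 to 4 are present) standing on the bench at the start: a round base 20 mm across and 12 mm high with a round stem 10 mm across on top, 40 mm tall in all, 40 g. Origin: centre of the base's underside; z axis up the stem.
- S3: Loose dark metal sinker (2 to 4 are present) standing on the bench at the start: a round base 20 mm across and 12 mm high with a round stem 10 mm across on top, 40 mm tall in all, 40 g. Origin: centre of the base's underside; z axis up the stem.
- S4: Loose dark metal sinker (2 to 4 are present) standing on the bench at the start: a round base 20 mm across and 12 mm high with a round stem 10 mm across on top, 40 mm tall in all, 40 g. Origin: centre of the base's underside; z axis up the stem.
- P1: Spare sinker of the same shape, one of three in the tray's back row; it must stay there. Origin: centre of the base's underside; z up the stem.
- P2: Spare sinker of the same shape, one of three in the tray's back row; it must stay there. Origin: centre of the base's underside; z up the stem.
- P3: Spare sinker of the same shape, one of three in the tray's back row; it must stay there. Origin: centre of the base's underside; z up the stem.
- cup: Oblong open aluminium cup, outside 66 mm (its x) by 136 mm (its y) by 55 mm high, walls and floor 3 mm, 150 g. Origin: centre of the underside; z up. Grip it across the 66 mm.
- stand: Fixed plywood stand that carries the tray, base board 330 x 150 mm (x from -135 to 195 mm, y +-75 mm), 12 mm thick. Origin: on the bench, straight below the tray's hinge; x points from the tray's front edge to its bar, y along the hinge, z up. It stands at a different place and yaw in every start.
- coaster (a point): Centre of the top of the white tile coaster, 64 x 64 mm, 40 mm above the bench on a pedestal of the stand, 90 mm ahead of the hinge (stand's -x). The cup stands across it, centred, with its long side along the tray's front edge (stand's y); the gap between cup and tray front is then 57 mm.
- tray (a joint): Tilt of the aluminium tray (rad): 0 level and at rest, growing as the bar is lifted and the front edge goes forward and down; stop at 1.1. A spring and damper return it to 0 when released; lifting takes 4 to 8 N at the bar. Front-row sinkers start to slide between 0.4 and 0.65 and all leave by about 0.8; beyond about 1.0 the tray strikes the cup, and jerking can throw the spares over the lip.
- hinge (a point): Middle of the tray's hinge axis (along stand's y), 40 mm above the bench. Axes turn with the tray: x back to the bar, z up from the floor. Level, the front edge is straight above the hinge; tilted 0.8 rad it is 79 mm ahead of the hinge and 117 mm above the bench, over the cup.
- front_row (a point): Middle of the front row, 14 mm ahead of the lip, on the upper face of the tray's floor (150 mm above the bench when level; 54 mm behind and 110 mm above the hinge). Axes turn with the tray, as at the hinge. The floor is flat from 54 mm ahead of it (open front edge) to 14 mm behind it (lip 6 mm high, 4 mm thick), 118 mm wide between 12 mm side walls; four sinkers fit side by side 28 mm apart.
- back_row (a point): Middle of the back row on the tray's floor, 49 mm behind front_row; the strip reaches from the lip, 31 mm ahead of it, to the rear wall, 31 mm behind it, also 12 mm high. At the start the spares stand 44 to 56 mm behind the middle of the front row.
- bar (a point): Middle of the tray's round lifting bar, 10 mm thick, 90 mm long along stand's y, joined to the rear wall by two arms 45 mm either side of its middle. 178 mm behind and 130 mm above the hinge when level, so 170 mm above the bench; its axis 40 mm behind the rear wall. It can turn between the fingers as the tray tilts.
- box: Grey plastic tackle box, fixed, outside 160 mm (x) by 220 mm (y) by 85 mm high, walls and floor 5 mm, open above with the lid up. Origin: centre of the underside; x points to the hinged side.
- box_floor (a point): Centre of the tackle box's inner floor, 5 mm above the bench; axes as the box. Long side of the cup fits along the box's y.
- lid (a joint): Tackle box lid angle (rad): 0 shut, 1.57 upright; it starts open, leaning back on its stop at 1.8, and falls shut by itself once it is pushed forward past about 1.4.
- lid_hinge (a point): Middle of the lid's hinge line on top of the box's +x wall, 85.5 mm above the bench. The lid is 9 mm thick, 220 mm wide, its free edge 160 mm from the hinge.
- reel: Bystander: steel reel 60 mm across, 34 mm high. Origin: centre of the underside. Leave alone.
- bobber: Bystander: green plastic bobber 32 mm across, 45 mm tall. Origin: centre of the underside. Leave alone.
- spool: Bystander: white line spool 52 mm across, 30 mm high. Leave alone.
- jar: Bystander: jar 60 mm across, 80 mm high, at the far side. Leave alone.
- driver: Bystander: screwdriver lying at the far side. Leave alone.

How it is judged:
By the outcome, as a careful person would: the job done as asked, in the order asked, and still so for the second after the job is handed in, with the robot touching nothing.
Of S1, S2, S3, S4 only 2 to 4 are there at a start; the rules pass over those that are not, and their reading is None.
At some moment in a run one of S1, S2, S3, S4 may be knocked a few centimetres aside while the robot is not near it.
It also fails if it takes over 208 s, if anything falls off the work surface, if the arm or the gripper's body presses on something with over 40 N, if the wrist force passes 120 N, or if a joint passes its speed limit or range.

## Working session

There is one attempt and no reset: what is moved stays moved. The work goes in short steps, Python scripts to look and compute and a tool call to move; the robot and the scene stay as the last step left them, time stands still between calls to the robot, and variables do not carry over. Pictures are saved under pics/ and viewed, at most 14 in all, crops included, and the job is handed in when it is done.

Besides the shell and the picture viewer there is one more tool, called after "Emit:" as name([rows], argument=value, ...), one row to a line, values as JSON. step_arm: Moves the arm, as the interface text tells. Shifts and turns lie within -1 to 1; 1 stands for 0.1 m of shift or 90 degrees of turn. Its arguments: {"type":"object","properties":{"plan":{"type":"array"},"grip_force":{"type":"number"}},"required":["plan"]}

```bash
ls; mkdir -p pics
python3 - <<'E'
from station import telemetry, viewer, ctrl
import cv2,numpy as np
print(telemetry.get_obs()['time_s'],ctrl.tcp_to_tips)
for n in ("top","side"):
    p=viewer.camera(n); cv2.imwrite(f"pics/{n}0.png",p['img'][:,:,::-1])
    np.savez(f"{n}0.npz",**{k:v for k,v in p.items()})
    print(n,p['fx'],p['cx'],p['R'].tolist(),p['t'])
    for t in ["S1","P1","cup","stand","tray","box","lid","reel","bobber","bar"]:
        try: r=viewer.recognise(t,p)
        except Exception as e: r=e; print(t,e); continue
        print(t,[(np.round(d['rect']).astype(int).tolist(),round(d['score'],2)) for d in r])
E
```

```text
pics
0.0 0.017
top 554.4616951165322 319.98063962916757 [[-0.01901504237758854, -0.999812618931533, 0.0036270082227027574], [-0.9921446678470152, 0.018420346944927574, -0.12373216591155184], [0.12364217009626532, -0.005951289246670803, -0.9923090223968482]] [0.00267567 0.55953736 1.427929  ]
S1 [([259, 222, 264, 230], 0.5), ([172, 285, 184, 291], 0.4), ([212, 277, 222, 279], 0.39), ([192, 242, 200, 248], 0.36)]
P1 [([254, 192, 264, 200], 0.47)]
cup [([271, 267, 323, 301], 0.61)]
stand [([226, 180, 363, 257], 0.76), ([257, 218, 266, 226], 0.45)]
tray [([225, 180, 309, 241], 0.57)]
box [([395, 180, 510, 289], 0.85)]
lid [([459, 182, 514, 282], 0.58)]
reel [([381, 307, 406, 329], 0.79), ([389, 185, 510, 288], 0.43)]
bobber [([231, 312, 245, 325], 0.67)]
bar [([227, 179, 310, 239], 0.72)]
side 593.7024378461556 315.94703309346085 [[-0.876512520537408, -0.4807100241883516, 0.025370730891997505], [-0.2883145385558402, 0.482038508601216, -0.8273533725578497], [0.38548739045329705, -0.7325003405257566, -0.5611084769731763]] [0.47928149 0.26167428 1.14221531]
S1 [([268, 408, 277, 427], 0.7), ([284, 363, 291, 387], 0.63), ([217, 388, 225, 407], 0.52), ([227, 221, 247, 248], 0.29)]
P1 [([238, 235, 248, 255], 0.45)]
cup [([320, 277, 374, 341], 0.82)]
stand [([211, 225, 333, 350], 0.6)]
tray [([216, 217, 306, 287], 0.62), ([212, 224, 334, 350], 0.23), ([415, 253, 441, 278], 0.2)]
box [([326, 122, 439, 257], 0.67), ([217, 222, 308, 287], 0.55)]
lid [([347, 122, 437, 194], 0.96), ([218, 219, 309, 283], 0.22)]
reel [([414, 251, 442, 276], 0.92), ([218, 222, 307, 287], 0.44), ([133, 343, 164, 375], 0.27)]
bobber [([345, 366, 359, 388], 0.75)]
bar [([218, 220, 308, 288], 0.93)]
```

Run:
```python
import cv2
a=cv2.imread("pics/top0.png")[160:350,150:530]; cv2.imwrite("pics/top0c.png",cv2.resize(a,None,fx=2.1,fy=2.1,interpolation=cv2.INTER_CUBIC))
b=cv2.imread("pics/side0.png")[110:440,100:450]; cv2.imwrite("pics/side0c.png",cv2.resize(b,None,fx=1.8,fy=1.8,interpolation=cv2.INTER_CUBIC))
```

```text
(no output)
```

View pics/top0c.png

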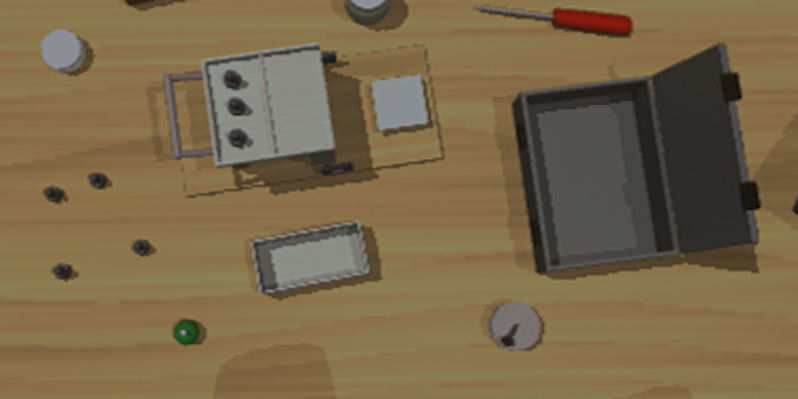

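View pics/side0c.png

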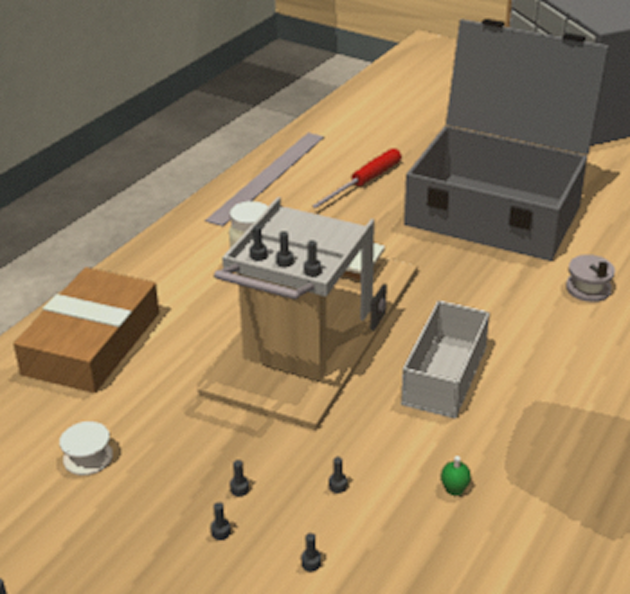

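The top and side views show four loose sinkers, at about (54,194), (98,181), (142,247) and (63,271) in the top crop. The three spares are in the tray, whose bar faces +y and whose front faces −y towards the coaster at (400,102). The cup is at (310,258) and the box is open with its hinge on the −y side. I'll measure them all from depth.

```bash
cat > h.py <<'E'
import numpy as np, cv2
def cloud(p):
    z=p['z_map']; v,u=np.mgrid[:480,:640]
    c=np.stack([(u-p['cx'])/p['fx']*z,(v-p['cy'])/p['fy']*z,z],-1)
    X=(c-p['t'])@p['R']; X[z<=0]=np.nan
    return X
def ray(p,u,v,h):
    d=p['R'].T@np.array([(u-p['cx'])/p['fx'],(v-p['cy'])/p['fy'],1]); o=-p['R'].T@p['t']
    return o+d*(h-o[2])/d[2]
def rect(P):
    r=cv2.minAreaRect(P[:,:2].astype(np.float32)*1000); return [np.round(x,1) for x in (*r[0],*r[1],r[2])]
E
python3 - <<'E'
from h import *
p=dict(np.load("top0.npz")); X=cloud(p)
def sel(u0,v0,u1,v1,z0,z1):
    m=np.zeros((480,640),bool); m[v0:v1,u0:u1]=1
    m&=(X[...,2]>z0)&(X[...,2]<z1)
    n,l,s,_=cv2.connectedComponentsWithStats(m.astype(np.uint8)); k=1+np.argmax(s[1:,4]); return X[l==k]
C=lambda a,b:(150+a/2.1,160+b/2.1)
for n,a in {"traytop":(245,175,315,245,.14,.185),"coaster":(322,190,360,228,.033,.046),"cuprim":(262,260,335,305,.046,.065),
 "base":(220,175,370,260,.008,.017),"boxrim":(390,180,472,295,.078,.095),"boxfloor":(400,190,480,290,.0,.012),"bar":(225,190,250,240,.155,.185),"jarreel":(375,300,412,335,.01,.06)}.items():
    P=sel(*a); print(n,len(P),rect(P),"z",np.round(np.median(P[:,2]),4))
# sinkers
for u,v in [(54,194),(98,181),(142,247),(63,271)]:
    u,v=C(u,v); u=int(u);v=int(v)
    W=X[v-9:v+9,u-9:u+9].reshape(-1,3); Q=W[W[:,2]>.02]; print("S",ray(p,u,v,.02)[:2].round(3),len(Q),Q.mean(0).round(4))
    Q=W[W[:,2]>.006];print(Q.mean(0).round(4))
for u,v in [(232,79),(236,106),(238,138)]:
    u,v=C(u,v); u=int(u);v=int(v)
    W=X[v-9:v+9,u-9:u+9].reshape(-1,3); Q=W[W[:,2]>.165]; print("P",len(Q),Q.mean(0).round(4))
# coaster & white by colour
g=p['img'].astype(int)
for n,(u0,v0,u1,v1) in {"coast":(322,190,360,228)}.items():
    m=np.zeros((480,640),bool); m[v0:v1,u0:u1]=g[v0:v1,u0:u1].min(-1)>130
    q=np.argwhere(m); P=np.array([ray(p,b,a,.04) for a,b in q]); print(n,rect(P))
E
```

```text
traytop 2957 [np.float64(615.3), np.float64(103.9), np.float64(128.2), np.float64(151.8), np.float64(7.5)] z 0.1523
coaster 537 [np.float64(636.2), np.float64(-60.8), np.float64(64.7), np.float64(64.2), np.float64(7.5)] z 0.041
cuprim 208 [np.float64(443.4), np.float64(54.5), np.float64(66.5), np.float64(136.0), np.float64(10.0)] z 0.0555
base 1720 [np.float64(636.8), np.float64(-38.0), np.float64(159.3), np.float64(137.8), np.float64(5.7)] z 0.013
boxrim 822 [np.float64(538.6), np.float64(-297.6), np.float64(220.9), np.float64(170.8), np.float64(6.3)] z 0.0863
boxfloor 3684 [np.float64(540.5), np.float64(-306.1), np.float64(210.2), np.float64(139.2), np.float64(6.4)] z 0.0065
bar 314 [np.float64(608.3), np.float64(185.9), np.float64(108.7), np.float64(49.3), np.float64(7.3)] z 0.1722
jarreel 436 [np.float64(354.6), np.float64(-197.8), np.float64(60.1), np.float64(58.8), np.float64(45.3)] z 0.0359
S [0.53  0.377] 20 [0.531  0.3801 0.0363]
[0.5337 0.3787 0.0165]
S [0.545 0.322] 17 [0.5478 0.324  0.0361]
[0.5484 0.324  0.0171]
S [0.462 0.266] 17 [0.4621 0.2686 0.0379]
[0.4618 0.267  0.0184]
S [0.432 0.363] 19 [0.4333 0.368  0.0361]
[0.433  0.3674 0.0168]
P 37 [0.6445 0.1373 0.1777]
P 31 [0.6123 0.1315 0.1801]
P 26 [0.5763 0.1322 0.1838]
coast [np.float64(636.8), np.float64(-61.7), np.float64(61.5), np.float64(59.9), np.float64(7.4)]
```

```bash
cat >> h.py <<'E'
from scipy.spatial.transform import Rotation as Ro
# scene estimates (m)
sx=np.array([-.128,.992]); sy=np.array([-.992,-.128]); hinge=np.array([.6247,.0283])
def st(a,b): return hinge+a*sx+b*sy
def down(yaw): return Ro.from_euler('xyz',[np.pi,0,np.radians(yaw)])
def go(tgt,yaw,cur=None,curR=None):
    "tool-frame shift in units (0.1 m), turn in units (90 deg), turn done first"
    from station import telemetry
    o=telemetry.get_obs()
    p=np.array(o['ee_pos'] if cur is None else cur); r=Ro.from_euler('xyz',o['eef_rot']) if curR is None else curR
    R=down(yaw)
    rv=(r.inv()*R).as_rotvec()/(np.pi/2)
    return "turn",rv.round(4),"shift(after turn)",(R.inv().apply(np.array(tgt)-p)/.1).round(3),"shift(before turn)",(r.inv().apply(np.array(tgt)-p)/.1).round(3)
E
python3 - <<'E'
from h import *
from station import telemetry
o=telemetry.get_obs(); print(o['ee_pos'],o['eef_rot'],o['grip_width'])
for y in (7.4,-172.6): print(go([.48,.30,.25],y))
print(st(.054,0),st(.178,0))
E
```

```text
[ 0.1561142  -0.52737353  0.22245292] [-3.14159201e+00  2.42971599e-06  2.87772218e-01] 0.09431293376640766
('turn', array([-0.   ,  0.   ,  0.101]), 'shift(after turn)', array([ 4.278, -7.788, -0.275]), 'shift(before turn)', array([ 5.454, -7.014, -0.275]))
('turn', array([-0.   , -0.   , -1.899]), 'shift(after turn)', array([-4.278,  7.788, -0.275]), 'shift(before turn)', array([ 5.454, -7.014, -0.275]))
[0.617788 0.081868] [0.601916 0.204876]
```

Emit:
step_arm([
  {"rz": 0.05,"dz": -0.1,"claw": 0.5},
  {"rz": 0.051,"dz": -0.1},
  {"dx": 0.21,"dy": -0.39},
  {"dx": 0.21,"dy": -0.39},
  {"dx": 0.21,"dy": -0.39},
  {"dx": 0.21,"dy": -0.39},
  {"dx": 0.21,"dy": -0.39},
  {"dx": 0.21,"dy": -0.39},
  {"dx": 0.21,"dy": -0.39},
  {"dx": 0.21,"dy": -0.39},
])

```text
$.plan[0]: bad value
```

Emit:
step_arm([
  {"dx": 0.21,"dy": -0.39,"claw": 0.5},
  {"dx": 0.21,"dy": -0.39},
  {"dx": 0.21,"dy": -0.39},
  {"dx": 0.21,"dy": -0.39},
  {"dx": 0.21,"dy": -0.39},
  {"dx": 0.21,"dy": -0.39},
  {"dx": 0.21,"dy": -0.39},
  {"dx": 0.21,"dy": -0.39},
  {"dx": 0.21,"dy": -0.39},
  {"dx": 0.21,"dy": -0.39},
])

```text
$.plan[0]: bad value
```

Emit:
step_arm([
  {"dx": 0.21,"dy": -0.39,"claw": 0.5},
  {"dx": 0.21,"dy": -0.39},
  {"dx": 0.0,"dy": 0.0},
  {"dx": 0.0,"dy": 0.0},
])

```text
$.plan[0]: bad value
```

Emit:
step_arm([
  {"dx": 0,"dy": 0,"dz": -0.1,"rx": 0,"ry": 0,"rz": 0.05,"claw": 0.5},
  {"dx": 0,"dy": 0,"dz": -0.1,"rx": 0,"ry": 0,"rz": 0.051,"claw": 0.5},
  {"dx": 0.21,"dy": -0.39,"dz": 0,"rx": 0,"ry": 0,"rz": 0,"claw": 0.5},
  {"dx": 0.21,"dy": -0.39,"dz": 0,"rx": 0,"ry": 0,"rz": 0,"claw": 0.5},
  {"dx": 0.21,"dy": -0.39,"dz": 0,"rx": 0,"ry": 0,"rz": 0,"claw": 0.5},
  {"dx": 0.21,"dy": -0.39,"dz": 0,"rx": 0,"ry": 0,"rz": 0,"claw": 0.5},
  {"dx": 0.21,"dy": -0.39,"dz": 0,"rx": 0,"ry": 0,"rz": 0,"claw": 0.5},
  {"dx": 0.21,"dy": -0.39,"dz": 0,"rx": 0,"ry": 0,"rz": 0,"claw": 0.5},
  {"dx": 0.21,"dy": -0.39,"dz": 0,"rx": 0,"ry": 0,"rz": 0,"claw": 0.5},
  {"dx": 0.21,"dy": -0.39,"dz": 0,"rx": 0,"ry": 0,"rz": 0,"claw": 0.5},
])

```text
time_s: 2.1
ee_pos: [0.2827, -0.1947, 0.2427]
eef_rot: [3.141, -0.001, 0.129]
force: [1.3, -0.4, 0.5]
grip_width: 0.0468
grip_force: 0.0
```

Emit:
step_arm([
  {"dx": 0.21,"dy": -0.39,"dz": 0,"rx": 0,"ry": 0,"rz": 0,"claw": 0.5},
  {"dx": 0.21,"dy": -0.39,"dz": 0,"rx": 0,"ry": 0,"rz": 0,"claw": 0.5},
  {"dx": 0.21,"dy": -0.39,"dz": 0,"rx": 0,"ry": 0,"rz": 0,"claw": 0.5},
  {"dx": 0.21,"dy": -0.39,"dz": 0,"rx": 0,"ry": 0,"rz": 0,"claw": 0.5},
  {"dx": 0.21,"dy": -0.39,"dz": 0,"rx": 0,"ry": 0,"rz": 0,"claw": 0.5},
  {"dx": 0.21,"dy": -0.39,"dz": 0,"rx": 0,"ry": 0,"rz": 0,"claw": 0.5},
  {"dx": 0.21,"dy": -0.39,"dz": 0,"rx": 0,"ry": 0,"rz": 0,"claw": 0.5},
  {"dx": 0.21,"dy": -0.39,"dz": 0,"rx": 0,"ry": 0,"rz": 0,"claw": 0.5},
  {"dx": 0.21,"dy": -0.39,"dz": 0,"rx": 0,"ry": 0,"rz": 0,"claw": 0.5},
  {"dx": 0.21,"dy": -0.39,"dz": 0,"rx": 0,"ry": 0,"rz": 0,"claw": 0.5},
])

```text
time_s: 3.1
ee_pos: [0.4409, 0.2195, 0.2425]
eef_rot: [-3.142, -0.0, 0.129]
force: [1.2, -0.5, -0.4]
grip_width: 0.047
grip_force: 0.0
```

Emit:
step_arm([
  {"dx": 0.21,"dy": -0.39,"dz": 0,"rx": 0,"ry": 0,"rz": 0,"claw": 0.5},
  {"dx": 0.21,"dy": -0.39,"dz": 0,"rx": 0,"ry": 0,"rz": 0,"claw": 0.5},
  {"dx": 0,"dy": 0,"dz": 0,"rx": 0,"ry": 0,"rz": 0,"claw": 0.5},
  {"dx": 0,"dy": 0,"dz": 0,"rx": 0,"ry": 0,"rz": 0,"claw": 0.5},
])

```text
time_s: 3.5
ee_pos: [0.4719, 0.3004, 0.2418]
eef_rot: [3.141, 0.001, 0.13]
force: [-0.3, 0.0, -0.5]
grip_width: 0.0467
grip_force: 0.0
```

```bash
cat >> h.py <<'E'
def wcloud(p,o):
    f=p['fx']; v,u=np.mgrid[:480,:640]; a=(u-p['cx'])/p['fx']; b=(v-p['cy'])/p['fy']
    th=np.hypot(a,b); z=p['z_map']; k=np.where(th>1e-9,np.tan(np.minimum(th,1.5))/np.maximum(th,1e-9),1)
    c=np.stack([a*k*z,b*k*z,z],-1); T=p['tool_from_camera']
    X=(c@T[:3,:3].T+T[:3,3])@Ro.from_euler('xyz',o['eef_rot']).as_matrix().T+np.array(o['ee_pos']); X[z<=0]=np.nan
    return X
def snap(name,targets=()):
    from station import telemetry,viewer
    o=telemetry.get_obs(); p=viewer.camera("wrist"); cv2.imwrite(f"pics/{name}.png",p['img'][:,:,::-1])
    X=wcloud(p,o)
    return p,X,{t:viewer.recognise(t,p) for t in targets}
def stems(X,zlo,zhi,box):
    m=(X[...,2]>zlo)&(X[...,2]<zhi)&(X[...,0]>box[0])&(X[...,0]<box[1])&(X[...,1]>box[2])&(X[...,1]<box[3])
    n,l,s,_=cv2.connectedComponentsWithStats(m.astype(np.uint8),connectivity=8)
    return [(k[0].round(4),k[1]) for k in [((Q.min(0)+Q.max(0))/2,len(Q)) for Q in [X[l==i] for i in range(1,n)] if len(Q)>15]]
E
python3 - <<'E'
from h import *
p,X,r=snap("w1")
print(stems(X,.028,.046,(.35,.6,.2,.5)))
print(stems(X,.006,.046,(.35,.6,.2,.5)))
E
```

```text
[(array([0.5463, 0.3239, 0.0364]), 83), (array([0.5296, 0.3795, 0.0352]), 95), (array([0.4603, 0.2686, 0.0354]), 90), (array([0.4314, 0.3672, 0.0357]), 103)]
[(array([0.562 , 0.2104, 0.0107]), 1077), (array([0.5463, 0.324 , 0.0261]), 266), (array([0.5294, 0.3794, 0.0239]), 278), (array([0.4614, 0.269 , 0.0241]), 289), (array([0.432 , 0.3672, 0.0244]), 303)]
```

View pics/w1.png

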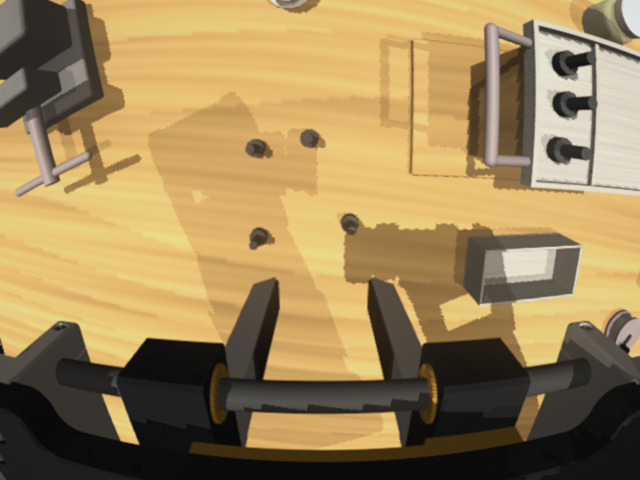

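The wrist view shows the four sinkers at (257,147), (310,138), (350,222) and (260,237), all standing, and depth gives their positions. Next I'll compute the chain of shifts.

Run:
```python
from h import *
from station import telemetry
o=telemetry.get_obs(); c=np.array(o['ee_pos']); R=down(7.4)
print(c,o['eef_rot'])
S=dict(A=(.4605,.2688),C=(.5463,.324),D=(.5295,.3795),B=(.4318,.3672))
for (n,s),b in zip(S.items(),(.042,.014,-.014,-.042)):
    t=st(.054,b)
    print(n,"to",(R.inv().apply([*s,0]-c*[1,1,0])/.1).round(3),"slot",t.round(4),(R.inv().apply([*(t-s),0])/.1).round(3)); c=np.array([*t,0])
```

```text
[0.47188252 0.29976108 0.24220687] [3.14123210e+00 6.06523709e-04 1.29337289e-01]
A to [-0.153  0.292  0.   ] slot [0.5761 0.0765] [0.899 2.056 0.   ]
C to [ 0.023 -2.493 -0.   ] slot [0.6039 0.0801] [0.257 2.493 0.   ]
D to [-0.352 -3.065 -0.   ] slot [0.6317 0.0837] [0.632 3.065 0.   ]
B to [-1.617 -3.069 -0.   ] slot [0.6595 0.0872] [1.897 3.069 0.   ]
```

Emit:
step_arm([
  {"dx": -0.153,"dy": 0.292,"dz": 0.3,"rx": 0,"ry": 0,"rz": 0,"claw": 0.55},
  {"dx": 0,"dy": 0,"dz": 0.4,"rx": 0,"ry": 0,"rz": 0,"claw": 0.55},
  {"dx": 0,"dy": 0,"dz": 0.4,"rx": 0,"ry": 0,"rz": 0,"claw": 0.55},
  {"dx": 0,"dy": 0,"dz": 0.4,"rx": 0,"ry": 0,"rz": 0,"claw": 0.55},
  {"dx": 0,"dy": 0,"dz": 0.3,"rx": 0,"ry": 0,"rz": 0,"claw": 0.55},
  {"dx": 0,"dy": 0,"dz": 0.2,"rx": 0,"ry": 0,"rz": 0,"claw": 0.55},
  {"dx": 0,"dy": 0,"dz": 0.11,"rx": 0,"ry": 0,"rz": 0,"claw": 0.55},
  {"dx": 0,"dy": 0,"dz": 0,"rx": 0,"ry": 0,"rz": 0,"claw": 0.55},
], grip_force=15)

```text
time_s: 4.35
ee_pos: [0.4604, 0.2684, 0.0311]
eef_rot: [3.141, 0.001, 0.128]
force: [0.6, 0.5, 0.3]
grip_width: 0.0422
grip_force: 0.0
```

Emit:
step_arm([
  {"dx": 0,"dy": 0,"dz": 0,"rx": 0,"ry": 0,"rz": 0,"claw": 1},
  {"dx": 0,"dy": 0,"dz": 0,"rx": 0,"ry": 0,"rz": 0,"claw": 1},
  {"dx": 0,"dy": 0,"dz": 0,"rx": 0,"ry": 0,"rz": 0,"claw": 1},
  {"dx": 0,"dy": 0,"dz": 0,"rx": 0,"ry": 0,"rz": 0,"claw": 1},
  {"dx": 0,"dy": 0,"dz": 0,"rx": 0,"ry": 0,"rz": 0,"claw": 1},
])

```text
time_s: 4.85
ee_pos: [0.4609, 0.2694, 0.0318]
eef_rot: [-3.141, -0.001, 0.129]
force: [-0.7, -0.9, 2.6]
grip_width: 0.0095
grip_force: 15.0
```

Emit:
step_arm([
  {"dx": 0,"dy": 0,"dz": -0.2,"rx": 0,"ry": 0,"rz": 0,"claw": 1},
  {"dx": 0,"dy": 0,"dz": -0.4,"rx": 0,"ry": 0,"rz": 0,"claw": 1},
  {"dx": 0,"dy": 0,"dz": -0.4,"rx": 0,"ry": 0,"rz": 0,"claw": 1},
  {"dx": 0,"dy": 0,"dz": -0.4,"rx": 0,"ry": 0,"rz": 0,"claw": 1},
  {"dx": 0,"dy": 0,"dz": -0.4,"rx": 0,"ry": 0,"rz": 0,"claw": 1},
  {"dx": 0,"dy": 0,"dz": -0.35,"rx": 0,"ry": 0,"rz": 0,"claw": 1},
  {"dx": 0,"dy": 0,"dz": 0,"rx": 0,"ry": 0,"rz": 0,"claw": 1},
])

```text
time_s: 5.55
ee_pos: [0.4619, 0.2699, 0.2514]
eef_rot: [-3.139, -0.007, 0.129]
force: [0.2, 1.0, 0.3]
grip_width: 0.0092
grip_force: 15.0
```

Emit:
step_arm([
  {"dx": 0.15,"dy": 0.243,"dz": 0,"rx": 0,"ry": 0,"rz": 0,"claw": 1},
  {"dx": 0.15,"dy": 0.363,"dz": 0,"rx": 0,"ry": 0,"rz": 0,"claw": 1},
  {"dx": 0.15,"dy": 0.363,"dz": 0,"rx": 0,"ry": 0,"rz": 0,"claw": 1},
  {"dx": 0.15,"dy": 0.363,"dz": 0,"rx": 0,"ry": 0,"rz": 0,"claw": 1},
  {"dx": 0.15,"dy": 0.363,"dz": 0,"rx": 0,"ry": 0,"rz": 0,"claw": 1},
  {"dx": 0.1,"dy": 0.243,"dz": 0,"rx": 0,"ry": 0,"rz": 0,"claw": 1},
  {"dx": 0.05,"dy": 0.118,"dz": 0,"rx": 0,"ry": 0,"rz": 0,"claw": 1},
  {"dx": 0,"dy": 0,"dz": 0,"rx": 0,"ry": 0,"rz": 0,"claw": 1},
  {"dx": 0,"dy": 0,"dz": 0,"rx": 0,"ry": 0,"rz": 0,"claw": 1},
  {"dx": 0,"dy": 0,"dz": 0,"rx": 0,"ry": 0,"rz": 0,"claw": 1},
])

```text
time_s: 6.55
ee_pos: [0.576, 0.0782, 0.2464]
eef_rot: [-3.141, 0.0, 0.131]
force: [-0.1, 0.7, -0.6]
grip_width: 0.0098
grip_force: 15.0
```

Run:
```python
from h import *
from station import telemetry
o=telemetry.get_obs(); print(np.round(o['ee_pos'],4),np.round(o['eef_rot'],4))
p,X,r=snap("w2")
def sel(z0,z1,b):
    m=(X[...,2]>z0)&(X[...,2]<z1)&(X[...,0]>b[0])&(X[...,0]<b[1])&(X[...,1]>b[2])&(X[...,1]<b[3])
    n,l,s,_=cv2.connectedComponentsWithStats(m.astype(np.uint8)); k=1+np.argmax(s[1:,4]); return X[l==k]
for n,a in {"floor":(.145,.1535,(.54,.70,.02,.20)),"tray":(.14,.2,(.52,.72,.0,.23)),"lip":(.1538,.158,(.565,.66,.085,.105)),"coaster":(.036,.045,(.55,.72,-.12,.0))}.items():
    P=sel(*a); print(n,len(P),rect(P),np.median(P[:,2]).round(4), ((P[:,:2]-hinge)@np.array([sx,sy]).T).min(0).round(4),((P[:,:2]-hinge)@np.array([sx,sy]).T).max(0).round(4))
for q,n in stems(X,.168,.2,(.55,.68,.11,.16)): print(q,n,((q[:2]-hinge)@np.array([sx,sy]).T).round(4))
```

```text
[0.576  0.0782 0.2464] [-3.1414e+00  1.0000e-04  1.3050e-01]
floor 15468 [np.float64(618.6), np.float64(60.6), np.float64(118.9), np.float64(68.6), np.float64(7.7)] 0.1504 [-0.0015 -0.0576] [0.0675 0.0612]
tray 37498 [np.float64(611.3), np.float64(117.5), np.float64(126.4), np.float64(183.1), np.float64(7.5)] 0.1508 [-0.0016 -0.0615] [0.1818 0.0651]
lip 817 [np.float64(612.5), np.float64(96.4), np.float64(95.9), np.float64(4.5), np.float64(7.5)] 0.1564 [ 0.0668 -0.0446] [0.0714 0.0513]
coaster 3361 [np.float64(634.7), np.float64(-61.6), np.float64(63.7), np.float64(64.7), np.float64(7.6)] 0.0403 [-0.1228 -0.0303] [-0.0581  0.0334]
[0.644  0.1366 0.1801] 305 [ 0.105 -0.033]
[0.6123 0.1315 0.1801] 319 [ 0.104  -0.0009]
[0.5762 0.1308 0.1804] 323 [0.1079 0.035 ]
```

View pics/w2.png

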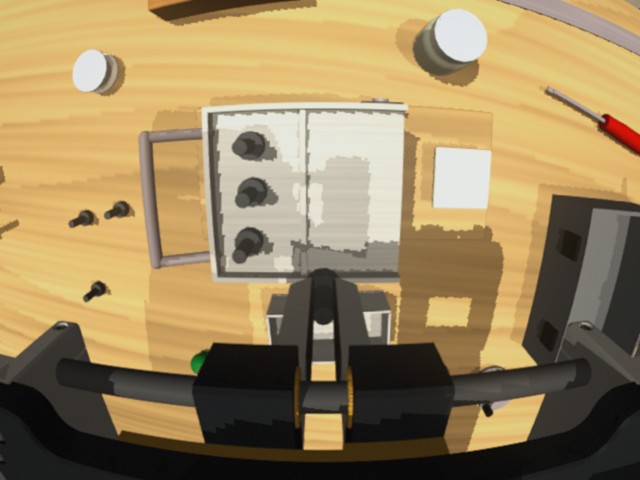

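The wrist view shows the sinker held over the tray at (322,290), the lip at column 305, the spares at columns 240-250 and the coaster at (461,178). The estimates agree to 2 mm, so I'll place this one and pick the next.

Emit:
step_arm([
  {"dx": -0.015,"dy": 0.02,"dz": 0.2,"rx": 0,"ry": 0,"rz": 0,"claw": 1},
  {"dx": 0,"dy": 0,"dz": 0.2,"rx": 0,"ry": 0,"rz": 0,"claw": 1},
  {"dx": 0,"dy": 0,"dz": 0.12,"rx": 0,"ry": 0,"rz": 0,"claw": 1},
  {"dx": 0,"dy": 0,"dz": 0.08,"rx": 0,"ry": 0,"rz": 0,"claw": 1},
  {"dx": 0,"dy": 0,"dz": 0.04,"rx": 0,"ry": 0,"rz": 0,"claw": 1},
  {"dx": 0,"dy": 0,"dz": 0,"rx": 0,"ry": 0,"rz": 0,"claw": 1},
  {"dx": 0,"dy": 0,"dz": 0,"rx": 0,"ry": 0,"rz": 0,"claw": 0.75},
  {"dx": 0,"dy": 0,"dz": 0,"rx": 0,"ry": 0,"rz": 0,"claw": 0.75},
  {"dx": 0,"dy": 0,"dz": 0,"rx": 0,"ry": 0,"rz": 0,"claw": 0.75},
])

```text
time_s: 7.5
ee_pos: [0.5754, 0.0748, 0.1829]
eef_rot: [3.142, -0.001, 0.129]
force: [0.1, 0.7, -0.0]
grip_width: 0.0231
grip_force: 0.0
```

Emit:
step_arm([
  {"dx": 0,"dy": 0,"dz": -0.2,"rx": 0,"ry": 0,"rz": 0,"claw": 0.75},
  {"dx": 0,"dy": 0,"dz": -0.44,"rx": 0,"ry": 0,"rz": 0,"claw": 0.75},
  {"dx": 0,"dy": -0.35,"dz": 0,"rx": 0,"ry": 0,"rz": 0,"claw": 0.55},
  {"dx": 0,"dy": -0.4,"dz": 0,"rx": 0,"ry": 0,"rz": 0,"claw": 0.55},
  {"dx": 0.041,"dy": -0.4,"dz": 0,"rx": 0,"ry": 0,"rz": 0,"claw": 0.55},
  {"dx": 0,"dy": -0.4,"dz": 0,"rx": 0,"ry": 0,"rz": 0,"claw": 0.55},
  {"dx": 0,"dy": -0.4,"dz": 0,"rx": 0,"ry": 0,"rz": 0,"claw": 0.55},
  {"dx": 0,"dy": -0.35,"dz": 0.2,"rx": 0,"ry": 0,"rz": 0,"claw": 0.55},
  {"dx": 0,"dy": -0.2,"dz": 0.4,"rx": 0,"ry": 0,"rz": 0,"claw": 0.55},
  {"dx": 0,"dy": 0,"dz": 0.4,"rx": 0,"ry": 0,"rz": 0,"claw": 0.55},
])

```text
time_s: 8.5
ee_pos: [0.5465, 0.3259, 0.1457]
eef_rot: [-3.141, -0.002, 0.132]
force: [0.3, -0.4, 0.0]
grip_width: 0.0424
grip_force: 0.0
```

Emit:
step_arm([
  {"dx": 0,"dy": 0,"dz": 0.4,"rx": 0,"ry": 0,"rz": 0,"claw": 0.55},
  {"dx": 0,"dy": 0,"dz": 0.4,"rx": 0,"ry": 0,"rz": 0,"claw": 0.55},
  {"dx": 0,"dy": 0,"dz": 0.25,"rx": 0,"ry": 0,"rz": 0,"claw": 0.55},
  {"dx": 0,"dy": 0,"dz": 0.1,"rx": 0,"ry": 0,"rz": 0,"claw": 0.55},
  {"dx": 0,"dy": 0,"dz": 0,"rx": 0,"ry": 0,"rz": 0,"claw": 0.55},
  {"dx": 0,"dy": 0,"dz": 0,"rx": 0,"ry": 0,"rz": 0,"claw": 1},
  {"dx": 0,"dy": 0,"dz": 0,"rx": 0,"ry": 0,"rz": 0,"claw": 1},
  {"dx": 0,"dy": 0,"dz": 0,"rx": 0,"ry": 0,"rz": 0,"claw": 1},
  {"dx": 0,"dy": 0,"dz": 0,"rx": 0,"ry": 0,"rz": 0,"claw": 1},
  {"dx": 0,"dy": 0,"dz": 0,"rx": 0,"ry": 0,"rz": 0,"claw": 1},
])

```text
time_s: 9.5
ee_pos: [0.5473, 0.3234, 0.032]
eef_rot: [-3.141, -0.001, 0.129]
force: [-0.3, 0.7, 3.2]
grip_width: 0.0093
grip_force: 15.0
```

Emit:
step_arm([
  {"dx": 0,"dy": 0,"dz": -0.25,"rx": 0,"ry": 0,"rz": 0,"claw": 1},
  {"dx": 0,"dy": 0,"dz": -0.4,"rx": 0,"ry": 0,"rz": 0,"claw": 1},
  {"dx": 0,"dy": 0,"dz": -0.4,"rx": 0,"ry": 0,"rz": 0,"claw": 1},
  {"dx": 0,"dy": 0,"dz": -0.4,"rx": 0,"ry": 0,"rz": 0,"claw": 1},
  {"dx": 0,"dy": 0,"dz": -0.4,"rx": 0,"ry": 0,"rz": 0,"claw": 1},
  {"dx": 0,"dy": 0.2,"dz": -0.3,"rx": 0,"ry": 0,"rz": 0,"claw": 1},
  {"dx": 0.1,"dy": 0.4,"dz": 0,"rx": 0,"ry": 0,"rz": 0,"claw": 1},
  {"dx": 0.137,"dy": 0.4,"dz": 0,"rx": 0,"ry": 0,"rz": 0,"claw": 1},
  {"dx": 0,"dy": 0.4,"dz": 0,"rx": 0,"ry": 0,"rz": 0,"claw": 1},
  {"dx": 0,"dy": 0.4,"dz": 0,"rx": 0,"ry": 0,"rz": 0,"claw": 1},
])

```text
time_s: 10.5
ee_pos: [0.5939, 0.1462, 0.2464]
eef_rot: [3.142, 0.0, 0.129]
force: [0.6, 0.7, -0.1]
grip_width: 0.0094
grip_force: 15.0
```

Emit:
step_arm([
  {"dx": 0,"dy": 0.4,"dz": 0,"rx": 0,"ry": 0,"rz": 0,"claw": 1},
  {"dx": 0,"dy": 0.2,"dz": 0,"rx": 0,"ry": 0,"rz": 0,"claw": 1},
  {"dx": 0,"dy": 0.1,"dz": 0,"rx": 0,"ry": 0,"rz": 0,"claw": 1},
  {"dx": 0,"dy": 0,"dz": 0,"rx": 0,"ry": 0,"rz": 0,"claw": 1},
  {"dx": 0,"dy": 0,"dz": 0,"rx": 0,"ry": 0,"rz": 0,"claw": 1},
])

```text
time_s: 11.0
ee_pos: [0.6027, 0.0793, 0.2464]
eef_rot: [-3.141, 0.0, 0.13]
force: [-0.3, -0.2, -0.3]
grip_width: 0.0099
grip_force: 15.0
```

Emit:
step_arm([
  {"dx": 0,"dy": 0,"dz": 0.2,"rx": 0,"ry": 0,"rz": 0,"claw": 1},
  {"dx": 0,"dy": 0,"dz": 0.2,"rx": 0,"ry": 0,"rz": 0,"claw": 1},
  {"dx": 0,"dy": 0,"dz": 0.12,"rx": 0,"ry": 0,"rz": 0,"claw": 1},
  {"dx": 0,"dy": 0,"dz": 0.08,"rx": 0,"ry": 0,"rz": 0,"claw": 1},
  {"dx": 0,"dy": 0,"dz": 0.04,"rx": 0,"ry": 0,"rz": 0,"claw": 1},
  {"dx": 0,"dy": 0,"dz": 0,"rx": 0,"ry": 0,"rz": 0,"claw": 1},
  {"dx": 0,"dy": 0,"dz": 0,"rx": 0,"ry": 0,"rz": 0,"claw": 0.75},
  {"dx": 0,"dy": 0,"dz": 0,"rx": 0,"ry": 0,"rz": 0,"claw": 0.75},
  {"dx": 0,"dy": 0,"dz": 0,"rx": 0,"ry": 0,"rz": 0,"claw": 0.75},
])

```text
time_s: 11.9
ee_pos: [0.6029, 0.0784, 0.1829]
eef_rot: [3.142, -0.001, 0.129]
force: [-0.8, 0.6, 0.1]
grip_width: 0.0229
grip_force: 0.0
```

Emit:
step_arm([
  {"dx": 0,"dy": 0,"dz": -0.2,"rx": 0,"ry": 0,"rz": 0,"claw": 0.75},
  {"dx": 0,"dy": 0,"dz": -0.44,"rx": 0,"ry": 0,"rz": 0,"claw": 0.75},
  {"dx": 0,"dy": -0.4,"dz": 0,"rx": 0,"ry": 0,"rz": 0,"claw": 0.55},
  {"dx": 0,"dy": -0.4,"dz": 0,"rx": 0,"ry": 0,"rz": 0,"claw": 0.55},
  {"dx": -0.134,"dy": -0.4,"dz": 0,"rx": 0,"ry": 0,"rz": 0,"claw": 0.55},
  {"dx": -0.1,"dy": -0.4,"dz": 0,"rx": 0,"ry": 0,"rz": 0,"claw": 0.55},
  {"dx": -0.1,"dy": -0.4,"dz": 0,"rx": 0,"ry": 0,"rz": 0,"claw": 0.55},
  {"dx": 0,"dy": -0.4,"dz": 0,"rx": 0,"ry": 0,"rz": 0,"claw": 0.55},
  {"dx": 0,"dy": -0.4,"dz": 0,"rx": 0,"ry": 0,"rz": 0,"claw": 0.55},
  {"dx": 0,"dy": -0.273,"dz": 0.2,"rx": 0,"ry": 0,"rz": 0,"claw": 0.55},
])

```text
time_s: 12.9
ee_pos: [0.5301, 0.3817, 0.229]
eef_rot: [-3.139, -0.004, 0.13]
force: [-0.4, -0.2, -0.7]
grip_width: 0.0422
grip_force: 0.0
```

Run:
```python
from h import *
p,X,r=snap("w3")
print(stems(X,.028,.046,(.35,.6,.2,.5)))
from station import viewer
p=viewer.camera("top"); X=cloud(p)
print(stems(X,.026,.05,(.35,.6,.24,.5))); print([(q,n,((q[:2]-hinge)@np.array([sx,sy]).T).round(4)) for q,n in stems(X,.168,.21,(.55,.68,.05,.16))])
```

```text
[(array([0.5299, 0.3798, 0.0351]), 99), (array([0.4317, 0.3677, 0.0357]), 106)]
[(array([0.5321, 0.3809, 0.0385]), 16)]
[(array([0.6461, 0.1368, 0.1812]), 22, array([ 0.1049, -0.0351])), (array([0.6129, 0.1325, 0.1819]), 22, array([ 0.1049, -0.0016])), (array([0.6037, 0.0789, 0.181 ]), 20, array([0.0529, 0.0144])), (array([0.5776, 0.1322, 0.1844]), 21, array([0.1091, 0.0334])), (array([0.577 , 0.0752, 0.1833]), 19, array([0.0526, 0.0413]))]
```

Emit:
step_arm([
  {"dx": 0,"dy": 0,"dz": 0.4,"rx": 0,"ry": 0,"rz": 0,"claw": 0.55},
  {"dx": 0,"dy": 0,"dz": 0.4,"rx": 0,"ry": 0,"rz": 0,"claw": 0.55},
  {"dx": 0,"dy": 0,"dz": 0.4,"rx": 0,"ry": 0,"rz": 0,"claw": 0.55},
  {"dx": 0,"dy": 0,"dz": 0.4,"rx": 0,"ry": 0,"rz": 0,"claw": 0.55},
  {"dx": 0,"dy": 0,"dz": 0.25,"rx": 0,"ry": 0,"rz": 0,"claw": 0.55},
  {"dx": 0,"dy": 0,"dz": 0.1,"rx": 0,"ry": 0,"rz": 0,"claw": 0.55},
  {"dx": 0,"dy": 0,"dz": 0,"rx": 0,"ry": 0,"rz": 0,"claw": 0.55},
])

```text
time_s: 13.7
ee_pos: [0.5302, 0.3782, 0.0311]
eef_rot: [3.141, 0.001, 0.129]
force: [0.0, 0.3, -1.0]
grip_width: 0.0422
grip_force: 0.0
```

Emit:
step_arm([
  {"dx": 0,"dy": 0,"dz": 0,"rx": 0,"ry": 0,"rz": 0,"claw": 1},
  {"dx": 0,"dy": 0,"dz": 0,"rx": 0,"ry": 0,"rz": 0,"claw": 1},
  {"dx": 0,"dy": 0,"dz": 0,"rx": 0,"ry": 0,"rz": 0,"claw": 1},
  {"dx": 0,"dy": 0,"dz": 0,"rx": 0,"ry": 0,"rz": 0,"claw": 1},
  {"dx": 0,"dy": 0,"dz": 0,"rx": 0,"ry": 0,"rz": 0,"claw": 1},
  {"dx": 0,"dy": 0,"dz": -0.25,"rx": 0,"ry": 0,"rz": 0,"claw": 1},
  {"dx": 0,"dy": 0,"dz": -0.4,"rx": 0,"ry": 0,"rz": 0,"claw": 1},
  {"dx": 0,"dy": 0,"dz": -0.4,"rx": 0,"ry": 0,"rz": 0,"claw": 1},
  {"dx": 0,"dy": 0,"dz": -0.4,"rx": 0,"ry": 0,"rz": 0,"claw": 1},
  {"dx": 0,"dy": 0,"dz": -0.4,"rx": 0,"ry": 0,"rz": 0,"claw": 1},
])

```text
time_s: 14.7
ee_pos: [0.5299, 0.3787, 0.2182]
eef_rot: [-3.142, -0.0, 0.129]
force: [0.3, -0.3, 0.5]
grip_width: 0.0095
grip_force: 15.0
```

Emit:
step_arm([
  {"dx": 0,"dy": 0.172,"dz": -0.3,"rx": 0,"ry": 0,"rz": 0,"claw": 1},
  {"dx": 0.2,"dy": 0.4,"dz": 0,"rx": 0,"ry": 0,"rz": 0,"claw": 1},
  {"dx": 0.2,"dy": 0.4,"dz": 0,"rx": 0,"ry": 0,"rz": 0,"claw": 1},
  {"dx": 0.215,"dy": 0.4,"dz": 0,"rx": 0,"ry": 0,"rz": 0,"claw": 1},
  {"dx": 0,"dy": 0.4,"dz": 0,"rx": 0,"ry": 0,"rz": 0,"claw": 1},
  {"dx": 0,"dy": 0.4,"dz": 0,"rx": 0,"ry": 0,"rz": 0,"claw": 1},
  {"dx": 0,"dy": 0.4,"dz": 0,"rx": 0,"ry": 0,"rz": 0,"claw": 1},
  {"dx": 0,"dy": 0.3,"dz": 0,"rx": 0,"ry": 0,"rz": 0,"claw": 1},
  {"dx": 0,"dy": 0.2,"dz": 0,"rx": 0,"ry": 0,"rz": 0,"claw": 1},
  {"dx": 0,"dy": 0,"dz": 0,"rx": 0,"ry": 0,"rz": 0,"claw": 1},
])

```text
time_s: 15.7
ee_pos: [0.6309, 0.0798, 0.2465]
eef_rot: [3.141, 0.0, 0.126]
force: [0.7, 0.7, -0.0]
grip_width: 0.0097
grip_force: 15.0
```

Emit:
step_arm([
  {"dx": 0,"dy": 0,"dz": 0,"rx": 0,"ry": 0,"rz": 0,"claw": 1},
  {"dx": 0,"dy": 0,"dz": 0.2,"rx": 0,"ry": 0,"rz": 0,"claw": 1},
  {"dx": 0,"dy": 0,"dz": 0.2,"rx": 0,"ry": 0,"rz": 0,"claw": 1},
  {"dx": 0,"dy": 0,"dz": 0.12,"rx": 0,"ry": 0,"rz": 0,"claw": 1},
  {"dx": 0,"dy": 0,"dz": 0.08,"rx": 0,"ry": 0,"rz": 0,"claw": 1},
  {"dx": 0,"dy": 0,"dz": 0.04,"rx": 0,"ry": 0,"rz": 0,"claw": 1},
  {"dx": 0,"dy": 0,"dz": 0,"rx": 0,"ry": 0,"rz": 0,"claw": 1},
  {"dx": 0,"dy": 0,"dz": 0,"rx": 0,"ry": 0,"rz": 0,"claw": 0.75},
  {"dx": 0,"dy": 0,"dz": 0,"rx": 0,"ry": 0,"rz": 0,"claw": 0.75},
  {"dx": 0,"dy": 0,"dz": 0,"rx": 0,"ry": 0,"rz": 0,"claw": 0.75},
])

```text
time_s: 16.7
ee_pos: [0.6308, 0.0821, 0.1829]
eef_rot: [3.142, -0.001, 0.129]
force: [-0.0, 0.7, -0.8]
grip_width: 0.0233
grip_force: 0.0
```

Emit:
step_arm([
  {"dx": 0,"dy": 0,"dz": -0.2,"rx": 0,"ry": 0,"rz": 0,"claw": 0.75},
  {"dx": 0,"dy": 0,"dz": -0.44,"rx": 0,"ry": 0,"rz": 0,"claw": 0.75},
  {"dx": 0,"dy": -0.4,"dz": 0,"rx": 0,"ry": 0,"rz": 0,"claw": 0.55},
  {"dx": -0.2,"dy": -0.4,"dz": 0,"rx": 0,"ry": 0,"rz": 0,"claw": 0.55},
  {"dx": -0.25,"dy": -0.4,"dz": 0,"rx": 0,"ry": 0,"rz": 0,"claw": 0.55},
  {"dx": -0.25,"dy": -0.4,"dz": 0,"rx": 0,"ry": 0,"rz": 0,"claw": 0.55},
  {"dx": -0.25,"dy": -0.4,"dz": 0,"rx": 0,"ry": 0,"rz": 0,"claw": 0.55},
  {"dx": -0.25,"dy": -0.4,"dz": 0,"rx": 0,"ry": 0,"rz": 0,"claw": 0.55},
  {"dx": -0.25,"dy": -0.4,"dz": 0,"rx": 0,"ry": 0,"rz": 0,"claw": 0.55},
  {"dx": -0.149,"dy": -0.279,"dz": 0.2,"rx": 0,"ry": 0,"rz": 0,"claw": 0.55},
])

```text
time_s: 17.7
ee_pos: [0.4312, 0.3693, 0.229]
eef_rot: [-3.139, -0.004, 0.131]
force: [0.6, -0.2, -0.6]
grip_width: 0.0424
grip_force: 0.0
```

Run:
```python
from h import *
p,X,r=snap("w4")
print(stems(X,.028,.046,(.35,.6,.2,.5)))
```

```text
[(array([0.4314, 0.3676, 0.035 ]), 104), (array([0.3584, 0.2118, 0.037 ]), 254)]
```

Emit:
step_arm([
  {"dx": 0,"dy": 0,"dz": 0.4,"rx": 0,"ry": 0,"rz": 0,"claw": 0.55},
  {"dx": 0,"dy": 0,"dz": 0.4,"rx": 0,"ry": 0,"rz": 0,"claw": 0.55},
  {"dx": 0,"dy": 0,"dz": 0.4,"rx": 0,"ry": 0,"rz": 0,"claw": 0.55},
  {"dx": 0,"dy": 0,"dz": 0.4,"rx": 0,"ry": 0,"rz": 0,"claw": 0.55},
  {"dx": 0,"dy": 0,"dz": 0.25,"rx": 0,"ry": 0,"rz": 0,"claw": 0.55},
  {"dx": 0,"dy": 0,"dz": 0.1,"rx": 0,"ry": 0,"rz": 0,"claw": 0.55},
  {"dx": 0,"dy": 0,"dz": 0,"rx": 0,"ry": 0,"rz": 0,"claw": 0.55},
])

```text
time_s: 18.45
ee_pos: [0.4323, 0.3665, 0.0309]
eef_rot: [3.141, 0.001, 0.129]
force: [-0.4, -0.4, 0.5]
grip_width: 0.0421
grip_force: 0.0
```

Emit:
step_arm([
  {"dx": 0,"dy": 0,"dz": 0,"rx": 0,"ry": 0,"rz": 0,"claw": 1},
  {"dx": 0,"dy": 0,"dz": 0,"rx": 0,"ry": 0,"rz": 0,"claw": 1},
  {"dx": 0,"dy": 0,"dz": 0,"rx": 0,"ry": 0,"rz": 0,"claw": 1},
  {"dx": 0,"dy": 0,"dz": 0,"rx": 0,"ry": 0,"rz": 0,"claw": 1},
  {"dx": 0,"dy": 0,"dz": 0,"rx": 0,"ry": 0,"rz": 0,"claw": 1},
  {"dx": 0,"dy": 0,"dz": -0.25,"rx": 0,"ry": 0,"rz": 0,"claw": 1},
  {"dx": 0,"dy": 0,"dz": -0.4,"rx": 0,"ry": 0,"rz": 0,"claw": 1},
  {"dx": 0,"dy": 0,"dz": -0.4,"rx": 0,"ry": 0,"rz": 0,"claw": 1},
  {"dx": 0,"dy": 0,"dz": -0.4,"rx": 0,"ry": 0,"rz": 0,"claw": 1},
  {"dx": 0,"dy": 0,"dz": -0.4,"rx": 0,"ry": 0,"rz": 0,"claw": 1},
])

```text
time_s: 19.45
ee_pos: [0.4322, 0.3667, 0.2183]
eef_rot: [-3.142, -0.0, 0.129]
force: [-0.4, -0.8, -0.3]
grip_width: 0.0095
grip_force: 15.0
```

Emit:
step_arm([
  {"dx": 0.083,"dy": 0.182,"dz": -0.3,"rx": 0,"ry": 0,"rz": 0,"claw": 1},
  {"dx": 0.3,"dy": 0.35,"dz": 0,"rx": 0,"ry": 0,"rz": 0,"claw": 1},
  {"dx": 0.3,"dy": 0.35,"dz": 0,"rx": 0,"ry": 0,"rz": 0,"claw": 1},
  {"dx": 0.3,"dy": 0.35,"dz": 0,"rx": 0,"ry": 0,"rz": 0,"claw": 1},
  {"dx": 0.3,"dy": 0.35,"dz": 0,"rx": 0,"ry": 0,"rz": 0,"claw": 1},
  {"dx": 0.2,"dy": 0.4,"dz": 0,"rx": 0,"ry": 0,"rz": 0,"claw": 1},
  {"dx": 0.2,"dy": 0.4,"dz": 0,"rx": 0,"ry": 0,"rz": 0,"claw": 1},
  {"dx": 0.2,"dy": 0.4,"dz": 0,"rx": 0,"ry": 0,"rz": 0,"claw": 1},
  {"dx": 0,"dy": 0.3,"dz": 0,"rx": 0,"ry": 0,"rz": 0,"claw": 1},
  {"dx": 0,"dy": 0,"dz": 0,"rx": 0,"ry": 0,"rz": 0,"claw": 1},
])

```text
time_s: 20.45
ee_pos: [0.6594, 0.0817, 0.2458]
eef_rot: [3.141, 0.001, 0.125]
force: [0.3, -0.9, -0.8]
grip_width: 0.0095
grip_force: 15.0
```

Emit:
step_arm([
  {"dx": 0,"dy": 0,"dz": 0,"rx": 0,"ry": 0,"rz": 0,"claw": 1},
  {"dx": 0,"dy": 0,"dz": 0.2,"rx": 0,"ry": 0,"rz": 0,"claw": 1},
  {"dx": 0,"dy": 0,"dz": 0.2,"rx": 0,"ry": 0,"rz": 0,"claw": 1},
  {"dx": 0,"dy": 0,"dz": 0.12,"rx": 0,"ry": 0,"rz": 0,"claw": 1},
  {"dx": 0,"dy": 0,"dz": 0.08,"rx": 0,"ry": 0,"rz": 0,"claw": 1},
  {"dx": 0,"dy": 0,"dz": 0.04,"rx": 0,"ry": 0,"rz": 0,"claw": 1},
  {"dx": 0,"dy": 0,"dz": 0,"rx": 0,"ry": 0,"rz": 0,"claw": 1},
  {"dx": 0,"dy": 0,"dz": 0,"rx": 0,"ry": 0,"rz": 0,"claw": 0.75},
  {"dx": 0,"dy": 0,"dz": 0,"rx": 0,"ry": 0,"rz": 0,"claw": 0.75},
  {"dx": 0,"dy": 0,"dz": 0,"rx": 0,"ry": 0,"rz": 0,"claw": 0.75},
])

```text
time_s: 21.45
ee_pos: [0.659, 0.0855, 0.1829]
eef_rot: [3.142, -0.001, 0.129]
force: [-0.5, 0.0, 0.3]
grip_width: 0.0231
grip_force: 0.0
```

Emit:
step_arm([
  {"dx": 0,"dy": 0,"dz": -0.2,"rx": 0,"ry": 0,"rz": 0,"claw": 0.75},
  {"dx": 0,"dy": 0,"dz": -0.4,"rx": 0,"ry": 0,"rz": 0,"claw": 0.75},
  {"dx": 0,"dy": 0,"dz": -0.2,"rx": 0,"ry": 0,"rz": 0,"claw": 0.75},
  {"dx": -0.4,"dy": 0,"dz": 0,"rx": 0,"ry": 0,"rz": 0,"claw": 0},
  {"dx": -0.4,"dy": 0,"dz": 0,"rx": 0,"ry": 0,"rz": 0,"claw": 0},
  {"dx": -0.4,"dy": 0,"dz": 0,"rx": 0,"ry": 0,"rz": 0,"claw": 0},
  {"dx": -0.4,"dy": 0,"dz": 0,"rx": 0,"ry": 0,"rz": 0,"claw": 0},
  {"dx": -0.4,"dy": 0,"dz": 0,"rx": 0,"ry": 0,"rz": 0,"claw": 0},
  {"dx": -0.3,"dy": 0,"dz": 0,"rx": 0,"ry": 0,"rz": 0,"claw": 0},
  {"dx": 0,"dy": 0,"dz": 0,"rx": 0,"ry": 0,"rz": 0,"claw": 0},
])

```text
time_s: 22.45
ee_pos: [0.4287, 0.0556, 0.2634]
eef_rot: [3.141, -0.002, 0.129]
force: [1.4, -0.9, -0.1]
grip_width: 0.0761
grip_force: 0.0
```

Emit:
step_arm([
  {"dx": 0,"dy": 0,"dz": 0,"rx": 0,"ry": 0,"rz": -0.09,"claw": 0},
  {"dx": 0,"dy": 0,"dz": 0,"rx": 0,"ry": 0,"rz": -0.09,"claw": 0},
  {"dx": 0,"dy": 0,"dz": 0,"rx": 0,"ry": 0,"rz": -0.09,"claw": 0},
  {"dx": 0,"dy": 0,"dz": 0,"rx": 0,"ry": 0,"rz": -0.09,"claw": 0},
  {"dx": 0,"dy": 0,"dz": 0,"rx": 0,"ry": 0,"rz": -0.09,"claw": 0},
  {"dx": 0,"dy": 0,"dz": 0,"rx": 0,"ry": 0,"rz": -0.09,"claw": 0},
  {"dx": 0,"dy": 0,"dz": 0,"rx": 0,"ry": 0,"rz": -0.09,"claw": 0},
  {"dx": 0,"dy": 0,"dz": 0,"rx": 0,"ry": 0,"rz": -0.09,"claw": 0},
  {"dx": 0,"dy": 0,"dz": 0,"rx": 0,"ry": 0,"rz": -0.09,"claw": 0},
  {"dx": 0,"dy": 0,"dz": 0,"rx": 0,"ry": 0,"rz": -0.09,"claw": 0},
])

```text
time_s: 23.45
ee_pos: [0.4315, 0.0559, 0.2626]
eef_rot: [3.141, -0.0, 1.549]
force: [-0.1, -0.3, -0.6]
grip_width: 0.0942
grip_force: 0.0
```

Emit:
step_arm([
  {"dx": 0,"dy": 0,"dz": 0,"rx": 0,"ry": 0,"rz": -0.07,"claw": 0},
  {"dx": 0,"dy": 0,"dz": 0,"rx": 0,"ry": 0,"rz": -0.059,"claw": 0},
  {"dx": 0,"dy": 0,"dz": 0,"rx": 0,"ry": 0,"rz": 0,"claw": 0},
  {"dx": 0,"dy": 0,"dz": 0,"rx": 0,"ry": 0,"rz": 0,"claw": 0},
])

```text
time_s: 23.85
ee_pos: [0.4312, 0.0559, 0.2625]
eef_rot: [3.141, 0.0, 1.743]
force: [0.5, 0.2, 0.8]
grip_width: 0.094
grip_force: 0.0
```

```bash
sed -i 's/hinge=np.array(\[.6247,.0283\])/hinge=np.array([.623,.0273])/' h.py
python3 - <<'E'
from h import *
from station import viewer,telemetry
p=viewer.camera("top"); cv2.imwrite("pics/t5.png",cv2.resize(p['img'][160:350,150:530,::-1],None,fx=2,fy=2,interpolation=2)); X=cloud(p)
print([(q,n,((q[:2]-hinge)@np.array([sx,sy]).T).round(4)) for q,n in stems(X,.168,.21,(.55,.68,.05,.16))])
p,X,r=snap("w5")
m=(X[...,2]>.045)&(X[...,2]<.066)&(X[...,0]>.34)&(X[...,0]<.55)&(X[...,1]>-.04)&(X[...,1]<.15)
n,l,s,_=cv2.connectedComponentsWithStats(m.astype(np.uint8)); P=X[l==1+np.argmax(s[1:,4])]; q=rect(P); print(q,len(P))
yaw=90+float(q[4]) if q[2]<q[3] else float(q[4])
print(telemetry.get_obs()['ee_pos'],yaw,go([q[0]/1e3,q[1]/1e3,.055],yaw))
E
```

```text
[(array([0.6594, 0.086 , 0.1827]), 23, array([ 0.0536, -0.0436])), (array([0.6464, 0.1369, 0.1821]), 22, array([ 0.1057, -0.0372])), (array([0.6315, 0.0823, 0.1825]), 20, array([ 0.0535, -0.0155])), (array([0.6141, 0.1336, 0.1821]), 21, array([ 0.1066, -0.0048])), (array([0.6039, 0.0788, 0.1822]), 20, array([0.0535, 0.0124])), (array([0.5776, 0.1319, 0.1827]), 20, array([0.1096, 0.0316])), (array([0.5763, 0.0751, 0.1821]), 22, array([0.0534, 0.0402]))]
[np.float64(440.9), np.float64(53.5), np.float64(66.4), np.float64(136.1), np.float64(9.6)] 1551
[0.43102878 0.05586735 0.26248461] 99.6 ('turn', array([0.0001, 0.    , 0.0031]), 'shift(after turn)', array([-0.04 ,  0.093,  2.075]), 'shift(before turn)', array([-0.04 ,  0.093,  2.075]))
```

View pics/w5.png

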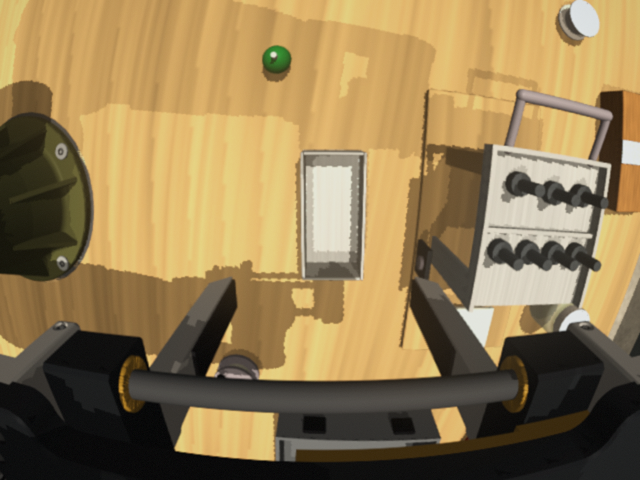

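The wrist view shows all four sinkers lined up ahead of the lip at (495-595, 250-262), the spares behind it, and the cup below at (333,215). Next I'll grip the cup near its rim.

Emit:
step_arm([
  {"dx": -0.04,"dy": 0.093,"dz": 0.2,"rx": 0,"ry": 0,"rz": 0.003,"claw": 0},
  {"dx": 0,"dy": 0,"dz": 0.4,"rx": 0,"ry": 0,"rz": 0,"claw": 0},
  {"dx": 0,"dy": 0,"dz": 0.4,"rx": 0,"ry": 0,"rz": 0,"claw": 0},
  {"dx": 0,"dy": 0,"dz": 0.4,"rx": 0,"ry": 0,"rz": 0,"claw": 0},
  {"dx": 0,"dy": 0,"dz": 0.3,"rx": 0,"ry": 0,"rz": 0,"claw": 0},
  {"dx": 0,"dy": 0,"dz": 0.2,"rx": 0,"ry": 0,"rz": 0,"claw": 0},
  {"dx": 0,"dy": 0,"dz": 0.115,"rx": 0,"ry": 0,"rz": 0,"claw": 0},
  {"dx": 0,"dy": 0,"dz": 0.08,"rx": 0,"ry": 0,"rz": 0,"claw": 0},
  {"dx": 0,"dy": 0,"dz": 0,"rx": 0,"ry": 0,"rz": 0,"claw": 0},
  {"dx": 0,"dy": 0,"dz": 0,"rx": 0,"ry": 0,"rz": 0,"claw": 0},
], grip_force=25)

```text
time_s: 24.95
ee_pos: [0.4411, 0.0536, 0.0537]
eef_rot: [3.14, 0.0, 1.74]
force: [1.1, 0.4, 0.8]
grip_width: 0.0939
grip_force: 0.0
```

Emit:
step_arm([
  {"dx": 0,"dy": 0,"dz": 0,"rx": 0,"ry": 0,"rz": 0,"claw": 1},
  {"dx": 0,"dy": 0,"dz": 0,"rx": 0,"ry": 0,"rz": 0,"claw": 1},
  {"dx": 0,"dy": 0,"dz": 0,"rx": 0,"ry": 0,"rz": 0,"claw": 1},
  {"dx": 0,"dy": 0,"dz": 0,"rx": 0,"ry": 0,"rz": 0,"claw": 1},
  {"dx": 0,"dy": 0,"dz": 0,"rx": 0,"ry": 0,"rz": 0,"claw": 1},
  {"dx": 0,"dy": 0,"dz": -0.1,"rx": 0,"ry": 0,"rz": 0,"claw": 1},
  {"dx": 0,"dy": 0,"dz": -0.2,"rx": 0,"ry": 0,"rz": 0,"claw": 1},
  {"dx": 0,"dy": 0,"dz": -0.3,"rx": 0,"ry": 0,"rz": 0,"claw": 1},
  {"dx": 0,"dy": 0,"dz": 0,"rx": 0,"ry": 0,"rz": 0,"claw": 1},
  {"dx": 0,"dy": 0,"dz": 0,"rx": 0,"ry": 0,"rz": 0,"claw": 1},
])

```text
time_s: 25.95
ee_pos: [0.4407, 0.0536, 0.1133]
eef_rot: [3.141, 0.0, 1.741]
force: [0.0, -0.7, -1.8]
grip_width: 0.0662
grip_force: 25.0
```

Emit:
step_arm([
  {"dx": 0,"dy": 0,"dz": -0.3,"rx": 0,"ry": 0,"rz": 0,"claw": 1},
  {"dx": 0,"dy": 0,"dz": -0.3,"rx": 0,"ry": 0,"rz": 0,"claw": 1},
  {"dx": -0.2,"dy": 0,"dz": -0.3,"rx": 0,"ry": 0,"rz": 0,"claw": 1},
  {"dx": -0.35,"dy": 0,"dz": 0,"rx": 0,"ry": 0,"rz": 0,"claw": 1},
  {"dx": -0.35,"dy": 0,"dz": 0,"rx": 0,"ry": 0,"rz": 0,"claw": 1},
  {"dx": -0.35,"dy": -0.065,"dz": 0,"rx": 0,"ry": 0,"rz": 0,"claw": 1},
  {"dx": -0.2,"dy": 0,"dz": 0,"rx": 0,"ry": 0,"rz": 0,"claw": 1},
  {"dx": -0.11,"dy": 0,"dz": 0,"rx": 0,"ry": 0,"rz": 0,"claw": 1},
  {"dx": 0,"dy": 0,"dz": 0,"rx": 0,"ry": 0,"rz": 0.045,"claw": 1},
  {"dx": 0,"dy": 0,"dz": 0,"rx": 0,"ry": 0,"rz": 0.0855,"claw": 1},
])

```text
time_s: 26.95
ee_pos: [0.4604, -0.1011, 0.2021]
eef_rot: [-3.14, -0.001, 1.532]
force: [-0.0, -0.2, -0.7]
grip_width: 0.0657
grip_force: 25.0
```

Emit:
step_arm([
  {"dx": 0,"dy": 0,"dz": 0,"rx": 0,"ry": 0,"rz": 0.0855,"claw": 1},
  {"dx": 0,"dy": 0,"dz": 0,"rx": 0,"ry": 0,"rz": 0.0855,"claw": 1},
  {"dx": 0,"dy": 0,"dz": 0,"rx": 0,"ry": 0,"rz": 0.0855,"claw": 1},
  {"dx": 0,"dy": 0,"dz": 0,"rx": 0,"ry": 0,"rz": 0.0855,"claw": 1},
  {"dx": 0,"dy": 0,"dz": 0,"rx": 0,"ry": 0,"rz": 0.0855,"claw": 1},
  {"dx": 0,"dy": 0,"dz": 0,"rx": 0,"ry": 0,"rz": 0.0855,"claw": 1},
  {"dx": 0,"dy": 0,"dz": 0,"rx": 0,"ry": 0,"rz": 0.0855,"claw": 1},
  {"dx": 0,"dy": 0,"dz": 0,"rx": 0,"ry": 0,"rz": 0.0855,"claw": 1},
  {"dx": 0,"dy": 0,"dz": 0,"rx": 0,"ry": 0,"rz": 0.0855,"claw": 1},
  {"dx": 0,"dy": 0,"dz": 0,"rx": 0,"ry": 0,"rz": 0.0855,"claw": 1},
])

```text
time_s: 27.95
ee_pos: [0.4604, -0.1007, 0.2022]
eef_rot: [-3.141, 0.001, 0.188]
force: [-0.0, -0.4, -1.6]
grip_width: 0.0659
grip_force: 25.0
```

Emit:
step_arm([
  {"dx": 0,"dy": 0,"dz": 0,"rx": 0,"ry": 0,"rz": 0.04,"claw": 1},
  {"dx": 0,"dy": 0,"dz": 0,"rx": 0,"ry": 0,"rz": 0,"claw": 1},
  {"dx": 0,"dy": 0,"dz": 0,"rx": 0,"ry": 0,"rz": 0,"claw": 1},
])

```text
time_s: 28.25
ee_pos: [0.4605, -0.1009, 0.2025]
eef_rot: [-3.141, 0.001, 0.133]
force: [0.8, 0.2, -1.1]
grip_width: 0.0659
grip_force: 25.0
```

Run:
```python
from h import *
from station import telemetry
o=telemetry.get_obs();print(o['ee_pos'],np.degrees(o['eef_rot']))
print(go([.6347,-.0618,.095],7.4))
p,X,r=snap("w6")
m=(X[...,2]>.036)&(X[...,2]<.045)&(X[...,0]>.55)&(X[...,0]<.72)&(X[...,1]>-.13)&(X[...,1]<0)
n,l,s,_=cv2.connectedComponentsWithStats(m.astype(np.uint8)); P=X[l==1+np.argmax(s[1:,4])]; print(rect(P),len(P))
```

```text
[ 0.4605006  -0.10092077  0.20249339] [-1.79977078e+02  4.68714021e-02  7.59540573e+00]
('turn', array([-0.0003,  0.0005,  0.0022]), 'shift(after turn)', array([ 1.778, -0.164,  1.075]), 'shift(before turn)', array([ 1.779, -0.157,  1.074]))
[np.float64(632.2), np.float64(-62.2), np.float64(59.9), np.float64(64.3), np.float64(7.3)] 4612
```

Emit:
step_arm([
  {"dx": 0.3,"dy": -0.03,"dz": 0,"rx": 0,"ry": 0,"rz": 0.002,"claw": 1},
  {"dx": 0.4,"dy": -0.03,"dz": 0,"rx": 0,"ry": 0,"rz": 0,"claw": 1},
  {"dx": 0.4,"dy": -0.03,"dz": 0,"rx": 0,"ry": 0,"rz": 0,"claw": 1},
  {"dx": 0.35,"dy": -0.03,"dz": 0,"rx": 0,"ry": 0,"rz": 0,"claw": 1},
  {"dx": 0.2,"dy": -0.03,"dz": 0,"rx": 0,"ry": 0,"rz": 0,"claw": 1},
  {"dx": 0.128,"dy": -0.014,"dz": 0,"rx": 0,"ry": 0,"rz": 0,"claw": 1},
  {"dx": 0,"dy": 0,"dz": 0.2,"rx": 0,"ry": 0,"rz": 0,"claw": 1},
  {"dx": 0,"dy": 0,"dz": 0.3,"rx": 0,"ry": 0,"rz": 0,"claw": 1},
  {"dx": 0,"dy": 0,"dz": 0.2,"rx": 0,"ry": 0,"rz": 0,"claw": 1},
  {"dx": 0,"dy": 0,"dz": 0,"rx": 0,"ry": 0,"rz": 0,"claw": 1},
])

```text
time_s: 29.3
ee_pos: [0.6335, -0.0621, 0.1296]
eef_rot: [-3.14, 0.005, 0.128]
force: [-0.4, -0.3, -0.6]
grip_width: 0.0657
grip_force: 25.0
```

Emit:
step_arm([
  {"dx": 0,"dy": 0,"dz": 0,"rx": 0,"ry": 0,"rz": 0,"claw": 1},
  {"dx": 0,"dy": 0,"dz": 0,"rx": 0,"ry": 0,"rz": 0,"claw": 1},
])

```text
time_s: 29.5
ee_pos: [0.6355, -0.0625, 0.1345]
eef_rot: [3.141, -0.002, 0.127]
force: [0.5, -0.1, -1.6]
grip_width: 0.0656
grip_force: 25.0
```

Emit:
step_arm([
  {"dx": 0,"dy": 0,"dz": 0.15,"rx": 0,"ry": 0,"rz": 0,"claw": 1},
  {"dx": 0,"dy": 0,"dz": 0.1,"rx": 0,"ry": 0,"rz": 0,"claw": 1},
  {"dx": 0,"dy": 0,"dz": 0.07,"rx": 0,"ry": 0,"rz": 0,"claw": 1},
  {"dx": 0,"dy": 0,"dz": 0.05,"rx": 0,"ry": 0,"rz": 0,"claw": 1},
  {"dx": 0,"dy": 0,"dz": 0,"rx": 0,"ry": 0,"rz": 0,"claw": 1},
  {"dx": 0,"dy": 0,"dz": 0,"rx": 0,"ry": 0,"rz": 0,"claw": 1},
  {"dx": 0,"dy": 0,"dz": 0,"rx": 0,"ry": 0,"rz": 0,"claw": 1},
])

```text
time_s: 30.2
ee_pos: [0.6351, -0.0625, 0.0964]
eef_rot: [3.141, -0.001, 0.127]
force: [0.2, 0.2, -0.8]
grip_width: 0.0659
grip_force: 25.0
```

Not yet touching. I'll lower it 1.5 mm more, then release gently and rise.

Emit:
step_arm([
  {"dx": 0,"dy": 0,"dz": 0.015,"rx": 0,"ry": 0,"rz": 0,"claw": 1},
  {"dx": 0,"dy": 0,"dz": 0,"rx": 0,"ry": 0,"rz": 0,"claw": 1},
  {"dx": 0,"dy": 0,"dz": 0,"rx": 0,"ry": 0,"rz": 0,"claw": 0.15},
  {"dx": 0,"dy": 0,"dz": 0,"rx": 0,"ry": 0,"rz": 0,"claw": 0.15},
  {"dx": 0,"dy": 0,"dz": 0,"rx": 0,"ry": 0,"rz": 0,"claw": 0.15},
  {"dx": 0,"dy": 0,"dz": -0.1,"rx": 0,"ry": 0,"rz": 0,"claw": 0.15},
  {"dx": 0,"dy": 0,"dz": -0.3,"rx": 0,"ry": 0,"rz": 0,"claw": 0.15},
  {"dx": 0,"dy": 0,"dz": -0.4,"rx": 0,"ry": 0,"rz": 0,"claw": 0.15},
  {"dx": 0,"dy": 0,"dz": -0.4,"rx": 0,"ry": 0,"rz": 0,"claw": 0.15},
  {"dx": 0,"dy": 0,"dz": -0.4,"rx": 0,"ry": 0,"rz": 0,"claw": 0.15},
])

```text
time_s: 31.2
ee_pos: [0.6346, -0.0624, 0.2571]
eef_rot: [3.141, -0.001, 0.127]
force: [0.3, 0.6, 0.0]
grip_width: 0.0796
grip_force: 0.0
```

Emit:
step_arm([
  {"dx": 0,"dy": 0,"dz": -0.1,"rx": 0,"ry": 0,"rz": 0,"claw": 0.15},
  {"dx": 0,"dy": -0.25,"dz": 0,"rx": 0,"ry": 0,"rz": 0,"claw": 0.7},
  {"dx": 0,"dy": -0.4,"dz": 0,"rx": 0,"ry": 0,"rz": 0,"claw": 0.7},
  {"dx": 0,"dy": -0.4,"dz": 0,"rx": 0,"ry": 0,"rz": 0,"claw": 0.7},
  {"dx": 0,"dy": -0.4,"dz": 0,"rx": 0,"ry": 0,"rz": 0,"claw": 0.7},
  {"dx": 0,"dy": -0.4,"dz": 0,"rx": 0,"ry": 0,"rz": 0,"claw": 0.7},
  {"dx": 0,"dy": -0.4,"dz": 0,"rx": 0,"ry": 0,"rz": 0,"claw": 0.7},
  {"dx": 0,"dy": -0.3,"dz": 0,"rx": 0,"ry": 0,"rz": 0,"claw": 0.7},
  {"dx": 0,"dy": -0.15,"dz": 0,"rx": 0,"ry": 0,"rz": 0,"claw": 0.7},
  {"dx": 0,"dy": 0,"dz": 0,"rx": 0,"ry": 0,"rz": 0,"claw": 0.7},
])

```text
time_s: 32.2
ee_pos: [0.6004, 0.2065, 0.2642]
eef_rot: [3.142, 0.0, 0.129]
force: [0.3, -0.6, 0.6]
grip_width: 0.0279
grip_force: 0.0
```

Run:
```python
from h import *
from station import viewer,telemetry
def sel(X,z0,z1,b):
    m=(X[...,2]>z0)&(X[...,2]<z1)&(X[...,0]>b[0])&(X[...,0]<b[1])&(X[...,1]>b[2])&(X[...,1]<b[3])
    n,l,s,_=cv2.connectedComponentsWithStats(m.astype(np.uint8),connectivity=8); k=1+np.argmax(s[1:,4]); return X[l==k]
F=lambda q:((q-hinge)@np.array([sx,sy]).T)
p,X,r=snap("w7"); o=telemetry.get_obs()
P=sel(X,.085,.105,(.52,.75,-.15,.0)); q=rect(P); print("cup",q,F(np.array([q[0],q[1]],float)/1e3))
P=sel(X,.16,.185,(.5,.7,.185,.26)); q=rect(P); print("bar",q, P[:,2].max(),F(P[:,:2]).max(0),F(P[:,:2]).min(0))
print([(F(q[:2]).round(4),n) for q,n in stems(X,.168,.2,(.55,.68,.05,.16))])
print(o['ee_pos'],go([*st(.178,0),.17],7.4))
```

```text
cup [np.float64(635.1), np.float64(-63.2), np.float64(136.4), np.float64(68.9), np.float64(7.3)] [-0.0913248 -0.0004192]
bar [np.float64(601.3), np.float64(195.5), np.float64(98.5), np.float64(29.3), np.float64(5.2)] 0.17732148629361294 [0.18275421 0.04897506] [ 0.15317175 -0.04961115]
[(array([ 0.0527, -0.0423]), 306), (array([ 0.1061, -0.0351]), 301), (array([ 0.0534, -0.0151]), 290), (array([ 0.1053, -0.0028]), 295), (array([0.0529, 0.0136]), 293), (array([0.1096, 0.0331]), 283), (array([0.053 , 0.0413]), 279)]
[0.60076254 0.20514937 0.26429725] ('turn', array([ 0.0002,  0.0002, -0.001 ]), 'shift(after turn)', array([-0.007,  0.012,  0.943]), 'shift(before turn)', array([-0.007,  0.012,  0.943]))
```

View pics/w7.png

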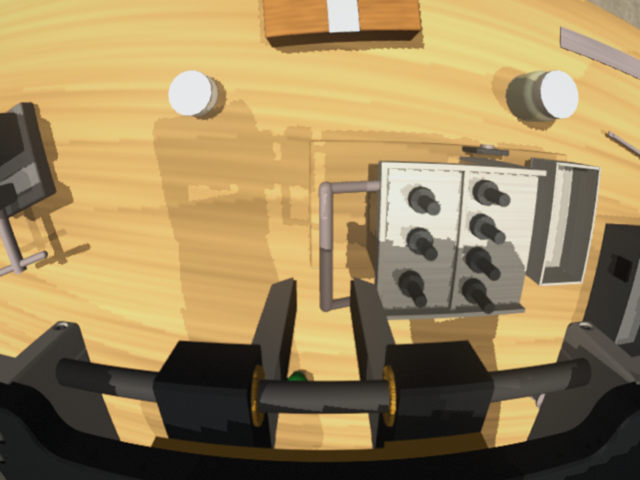

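The wrist view shows the cup on the coaster, about 1 mm off centre, at (570,222). All seven sinkers stand in their rows and the fingers straddle the bar at (325,245). I'll descend and grip the bar.

Emit:
step_arm([
  {"dx": -0.007,"dy": 0.012,"dz": 0.25,"rx": 0,"ry": 0,"rz": 0,"claw": 0.7},
  {"dx": 0,"dy": 0,"dz": 0.3,"rx": 0,"ry": 0,"rz": 0,"claw": 0.7},
  {"dx": 0,"dy": 0,"dz": 0.2,"rx": 0,"ry": 0,"rz": 0,"claw": 0.7},
  {"dx": 0,"dy": 0,"dz": 0.13,"rx": 0,"ry": 0,"rz": 0,"claw": 0.7},
  {"dx": 0,"dy": 0,"dz": 0.06,"rx": 0,"ry": 0,"rz": 0,"claw": 0.7},
  {"dx": 0,"dy": 0,"dz": 0,"rx": 0,"ry": 0,"rz": 0,"claw": 0.7},
  {"dx": 0,"dy": 0,"dz": 0,"rx": 0,"ry": 0,"rz": 0,"claw": 0.7},
], grip_force=25)

```text
time_s: 32.95
ee_pos: [0.6007, 0.2039, 0.1715]
eef_rot: [-3.141, -0.002, 0.126]
force: [-0.3, 0.2, -0.0]
grip_width: 0.0285
grip_force: 0.0
```

Emit:
step_arm([
  {"dx": 0,"dy": 0,"dz": 0,"rx": 0,"ry": 0,"rz": 0,"claw": 0.8},
  {"dx": 0,"dy": 0,"dz": 0,"rx": 0,"ry": 0,"rz": 0,"claw": 0.84},
  {"dx": 0,"dy": 0,"dz": 0,"rx": 0,"ry": 0,"rz": 0,"claw": 0.87},
  {"dx": 0,"dy": 0,"dz": 0,"rx": 0,"ry": 0,"rz": 0,"claw": 0.9},
  {"dx": 0,"dy": 0,"dz": 0,"rx": 0,"ry": 0,"rz": 0,"claw": 1},
  {"dx": 0,"dy": 0,"dz": 0,"rx": 0,"ry": 0,"rz": 0,"claw": 1},
  {"dx": 0,"dy": 0,"dz": 0,"rx": 0,"ry": 0,"rz": 0,"claw": 1},
])

```text
time_s: 33.65
ee_pos: [0.6002, 0.2045, 0.1707]
eef_rot: [-3.141, -0.0, 0.127]
force: [-0.9, 5.9, 3.9]
grip_width: 0.0092
grip_force: 25.0
```

Run:
```python
import numpy as np
from station import telemetry
o=telemetry.get_obs(); print(o['ee_pos'],o['force'],o['grip_width'])
r=np.hypot(178,130);a0=np.arctan2(130,178)
th=lambda k:.85*(.5-.5*np.cos(np.pi*k/40))
pos=lambda t:np.array([r*np.cos(a0+t),r*np.sin(a0+t)])
pr=pos(0); acc=np.zeros(2); out=[]
for k in range(1,41):
    q=pos(th(k)); d=(q-pos(0))/100-acc; d=np.round(d,3); acc+=d; out.append((float(-d[0]),float(-d[1])))
# tool y = -stand x, so moving stand -x => +dy ; up => -dz
for i in range(0,40,10): print(round(th(i+10),3),out[i:i+10])
```

```text
[0.60021643 0.20451345 0.17071233] [-0.91001138  5.91458864  3.90657495] 0.009217518720252818
0.124 [(0.002, -0.002), (0.005, -0.007), (0.008, -0.012), (0.012, -0.016), (0.016, -0.02), (0.019, -0.024), (0.023, -0.028), (0.026, -0.031), (0.03, -0.034), (0.034, -0.037)]
0.425 [(0.038, -0.039), (0.041, -0.04), (0.045, -0.042), (0.048, -0.043), (0.051, -0.042), (0.055, -0.043), (0.057, -0.041), (0.059, -0.041), (0.062, -0.039), (0.063, -0.037)]
0.726 [(0.065, -0.035), (0.065, -0.033), (0.066, -0.03), (0.065, -0.028), (0.064, -0.025), (0.063, -0.022), (0.062, -0.019), (0.058, -0.017), (0.056, -0.015), (0.053, -0.012)]
0.85 [(0.049, -0.01), (0.045, -0.008), (0.04, -0.007), (0.035, -0.005), (0.031, -0.004), (0.025, -0.003), (0.02, -0.002), (0.014, -0.001), (0.009, -0.001), (0.003, -0.0)]
```

Emit:
step_arm([
  {"dx": 0,"dy": 0.002,"dz": -0.002,"rx": 0,"ry": 0,"rz": 0,"claw": 1},
  {"dx": 0,"dy": 0.005,"dz": -0.007,"rx": 0,"ry": 0,"rz": 0,"claw": 1},
  {"dx": 0,"dy": 0.008,"dz": -0.012,"rx": 0,"ry": 0,"rz": 0,"claw": 1},
  {"dx": 0,"dy": 0.012,"dz": -0.016,"rx": 0,"ry": 0,"rz": 0,"claw": 1},
  {"dx": 0,"dy": 0.016,"dz": -0.02,"rx": 0,"ry": 0,"rz": 0,"claw": 1},
  {"dx": 0,"dy": 0.019,"dz": -0.024,"rx": 0,"ry": 0,"rz": 0,"claw": 1},
  {"dx": 0,"dy": 0.023,"dz": -0.028,"rx": 0,"ry": 0,"rz": 0,"claw": 1},
  {"dx": 0,"dy": 0.026,"dz": -0.031,"rx": 0,"ry": 0,"rz": 0,"claw": 1},
  {"dx": 0,"dy": 0.03,"dz": -0.034,"rx": 0,"ry": 0,"rz": 0,"claw": 1},
  {"dx": 0,"dy": 0.034,"dz": -0.037,"rx": 0,"ry": 0,"rz": 0,"claw": 1},
], grip_force=30)

```text
time_s: 34.65
ee_pos: [0.6024, 0.1876, 0.1917]
eef_rot: [-3.14, -0.0, 0.127]
force: [0.5, 7.9, 1.2]
grip_width: 0.0088
grip_force: 30.0
```

Emit:
step_arm([
  {"dx": 0,"dy": 0.038,"dz": -0.039,"rx": 0,"ry": 0,"rz": 0,"claw": 1},
  {"dx": 0,"dy": 0.041,"dz": -0.04,"rx": 0,"ry": 0,"rz": 0,"claw": 1},
  {"dx": 0,"dy": 0.045,"dz": -0.042,"rx": 0,"ry": 0,"rz": 0,"claw": 1},
  {"dx": 0,"dy": 0.048,"dz": -0.043,"rx": 0,"ry": 0,"rz": 0,"claw": 1},
  {"dx": 0,"dy": 0.051,"dz": -0.042,"rx": 0,"ry": 0,"rz": 0,"claw": 1},
  {"dx": 0,"dy": 0.055,"dz": -0.043,"rx": 0,"ry": 0,"rz": 0,"claw": 1},
  {"dx": 0,"dy": 0.057,"dz": -0.041,"rx": 0,"ry": 0,"rz": 0,"claw": 1},
  {"dx": 0,"dy": 0.059,"dz": -0.041,"rx": 0,"ry": 0,"rz": 0,"claw": 1},
  {"dx": 0,"dy": 0.062,"dz": -0.039,"rx": 0,"ry": 0,"rz": 0,"claw": 1},
  {"dx": 0,"dy": 0.063,"dz": -0.037,"rx": 0,"ry": 0,"rz": 0,"claw": 1},
])

```text
time_s: 35.65
ee_pos: [0.6092, 0.1365, 0.2337]
eef_rot: [-3.139, -0.002, 0.128]
force: [-1.5, 11.0, 7.8]
grip_width: 0.0089
grip_force: 30.0
```

Emit:
step_arm([
  {"dx": 0,"dy": 0.065,"dz": -0.035,"rx": 0,"ry": 0,"rz": 0,"claw": 1},
  {"dx": 0,"dy": 0.065,"dz": -0.033,"rx": 0,"ry": 0,"rz": 0,"claw": 1},
  {"dx": 0,"dy": 0.066,"dz": -0.03,"rx": 0,"ry": 0,"rz": 0,"claw": 1},
  {"dx": 0,"dy": 0.065,"dz": -0.028,"rx": 0,"ry": 0,"rz": 0,"claw": 1},
  {"dx": 0,"dy": 0.064,"dz": -0.025,"rx": 0,"ry": 0,"rz": 0,"claw": 1},
  {"dx": 0,"dy": 0.063,"dz": -0.022,"rx": 0,"ry": 0,"rz": 0,"claw": 1},
  {"dx": 0,"dy": 0.062,"dz": -0.019,"rx": 0,"ry": 0,"rz": 0,"claw": 1},
  {"dx": 0,"dy": 0.058,"dz": -0.017,"rx": 0,"ry": 0,"rz": 0,"claw": 1},
  {"dx": 0,"dy": 0.056,"dz": -0.015,"rx": 0,"ry": 0,"rz": 0,"claw": 1},
  {"dx": 0,"dy": 0.053,"dz": -0.012,"rx": 0,"ry": 0,"rz": 0,"claw": 1},
])

```text
time_s: 36.65
ee_pos: [0.6171, 0.0744, 0.2566]
eef_rot: [-3.141, -0.002, 0.127]
force: [1.0, 7.6, 4.4]
grip_width: 0.0093
grip_force: 30.0
```

Emit:
step_arm([
  {"dx": 0,"dy": 0.049,"dz": -0.01,"rx": 0,"ry": 0,"rz": 0,"claw": 1},
  {"dx": 0,"dy": 0.045,"dz": -0.008,"rx": 0,"ry": 0,"rz": 0,"claw": 1},
  {"dx": 0,"dy": 0.04,"dz": -0.007,"rx": 0,"ry": 0,"rz": 0,"claw": 1},
  {"dx": 0,"dy": 0.035,"dz": -0.005,"rx": 0,"ry": 0,"rz": 0,"claw": 1},
  {"dx": 0,"dy": 0.031,"dz": -0.004,"rx": 0,"ry": 0,"rz": 0,"claw": 1},
  {"dx": 0,"dy": 0.025,"dz": -0.003,"rx": 0,"ry": 0,"rz": 0,"claw": 1},
  {"dx": 0,"dy": 0.02,"dz": -0.002,"rx": 0,"ry": 0,"rz": 0,"claw": 1},
  {"dx": 0,"dy": 0,"dz": 0,"rx": 0,"ry": 0,"rz": 0,"claw": 1},
  {"dx": 0,"dy": 0,"dz": 0,"rx": 0,"ry": 0,"rz": 0,"claw": 1},
  {"dx": 0,"dy": 0,"dz": 0,"rx": 0,"ry": 0,"rz": 0,"claw": 1},
])

```text
time_s: 37.65
ee_pos: [0.62, 0.0506, 0.2603]
eef_rot: [-3.14, -0.001, 0.127]
force: [-0.6, 7.4, 4.4]
grip_width: 0.0088
grip_force: 30.0
```

Run:
```python
from h import *
from station import viewer,telemetry
p=viewer.camera("side"); cv2.imwrite("pics/s8.png",cv2.resize(p['img'][180:370,180:420,::-1],None,fx=3,fy=3,interpolation=2))
q=viewer.camera("wrist"); cv2.imwrite("pics/w8.png",q['img'][:,:,::-1])
```

```text
(no output)
```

View pics/w8.png

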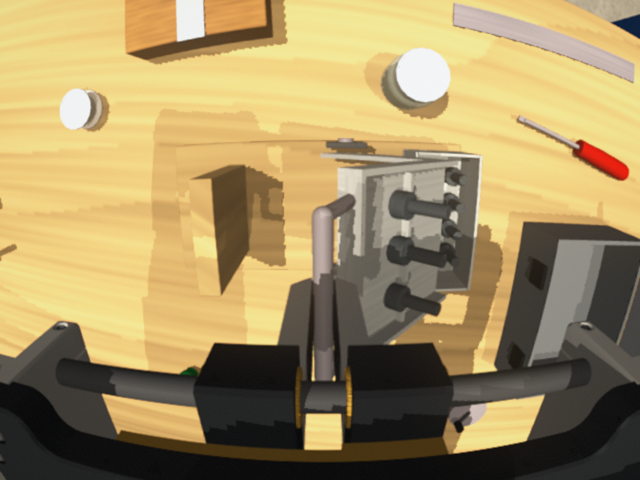

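View pics/s8.png

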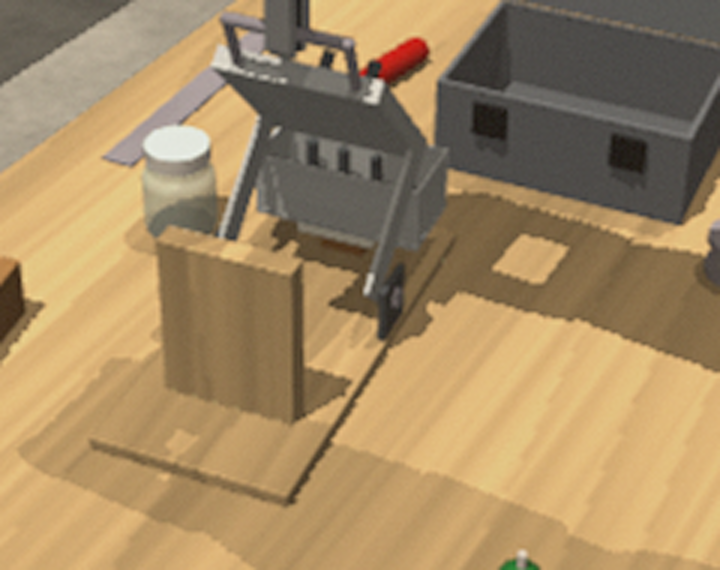

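The wrist view shows the spares still behind the lip at (400-430, 205-300), and dark sinkers in the cup at (450, 175-255). The side view shows them inside the cup at (312-375, 155-165). I'll let the tray down smoothly.

Emit:
step_arm([
  {"dx": 0,"dy": -0.01,"dz": 0.001,"rx": 0,"ry": 0,"rz": 0,"claw": 1},
  {"dx": 0,"dy": -0.015,"dz": 0.002,"rx": 0,"ry": 0,"rz": 0,"claw": 1},
  {"dx": 0,"dy": -0.02,"dz": 0.002,"rx": 0,"ry": 0,"rz": 0,"claw": 1},
  {"dx": 0,"dy": -0.031,"dz": 0.004,"rx": 0,"ry": 0,"rz": 0,"claw": 1},
  {"dx": 0,"dy": -0.035,"dz": 0.005,"rx": 0,"ry": 0,"rz": 0,"claw": 1},
  {"dx": 0,"dy": -0.04,"dz": 0.007,"rx": 0,"ry": 0,"rz": 0,"claw": 1},
  {"dx": 0,"dy": -0.045,"dz": 0.008,"rx": 0,"ry": 0,"rz": 0,"claw": 1},
  {"dx": 0,"dy": -0.049,"dz": 0.01,"rx": 0,"ry": 0,"rz": 0,"claw": 1},
  {"dx": 0,"dy": -0.053,"dz": 0.012,"rx": 0,"ry": 0,"rz": 0,"claw": 1},
  {"dx": 0,"dy": -0.056,"dz": 0.015,"rx": 0,"ry": 0,"rz": 0,"claw": 1},
])

```text
time_s: 38.75
ee_pos: [0.6154, 0.0851, 0.2535]
eef_rot: [3.142, -0.001, 0.127]
force: [-0.6, 3.3, 5.1]
grip_width: 0.0084
grip_force: 30.0
```

Emit:
step_arm([
  {"dx": 0,"dy": -0.058,"dz": 0.017,"rx": 0,"ry": 0,"rz": 0,"claw": 1},
  {"dx": 0,"dy": -0.062,"dz": 0.019,"rx": 0,"ry": 0,"rz": 0,"claw": 1},
  {"dx": 0,"dy": -0.063,"dz": 0.022,"rx": 0,"ry": 0,"rz": 0,"claw": 1},
  {"dx": 0,"dy": -0.064,"dz": 0.025,"rx": 0,"ry": 0,"rz": 0,"claw": 1},
  {"dx": 0,"dy": -0.065,"dz": 0.028,"rx": 0,"ry": 0,"rz": 0,"claw": 1},
  {"dx": 0,"dy": -0.066,"dz": 0.03,"rx": 0,"ry": 0,"rz": 0,"claw": 1},
  {"dx": 0,"dy": -0.065,"dz": 0.033,"rx": 0,"ry": 0,"rz": 0,"claw": 1},
  {"dx": 0,"dy": -0.065,"dz": 0.035,"rx": 0,"ry": 0,"rz": 0,"claw": 1},
  {"dx": 0,"dy": -0.063,"dz": 0.037,"rx": 0,"ry": 0,"rz": 0,"claw": 1},
  {"dx": 0,"dy": -0.062,"dz": 0.039,"rx": 0,"ry": 0,"rz": 0,"claw": 1},
])

```text
time_s: 39.75
ee_pos: [0.6073, 0.1479, 0.2239]
eef_rot: [3.141, 0.001, 0.127]
force: [-0.4, 1.5, -1.0]
grip_width: 0.0091
grip_force: 30.0
```

Emit:
step_arm([
  {"dx": 0,"dy": -0.059,"dz": 0.041,"rx": 0,"ry": 0,"rz": 0,"claw": 1},
  {"dx": 0,"dy": -0.057,"dz": 0.041,"rx": 0,"ry": 0,"rz": 0,"claw": 1},
  {"dx": 0,"dy": -0.055,"dz": 0.043,"rx": 0,"ry": 0,"rz": 0,"claw": 1},
  {"dx": 0,"dy": -0.051,"dz": 0.042,"rx": 0,"ry": 0,"rz": 0,"claw": 1},
  {"dx": 0,"dy": -0.048,"dz": 0.043,"rx": 0,"ry": 0,"rz": 0,"claw": 1},
  {"dx": 0,"dy": -0.045,"dz": 0.042,"rx": 0,"ry": 0,"rz": 0,"claw": 1},
  {"dx": 0,"dy": -0.041,"dz": 0.04,"rx": 0,"ry": 0,"rz": 0,"claw": 1},
  {"dx": 0,"dy": -0.038,"dz": 0.039,"rx": 0,"ry": 0,"rz": 0,"claw": 1},
  {"dx": 0,"dy": -0.034,"dz": 0.037,"rx": 0,"ry": 0,"rz": 0,"claw": 1},
  {"dx": 0,"dy": -0.03,"dz": 0.034,"rx": 0,"ry": 0,"rz": 0,"claw": 1},
])

```text
time_s: 40.75
ee_pos: [0.6016, 0.1934, 0.1842]
eef_rot: [-3.142, -0.0, 0.127]
force: [-0.2, -0.0, -2.4]
grip_width: 0.009
grip_force: 30.0
```

Emit:
step_arm([
  {"dx": 0,"dy": -0.026,"dz": 0.031,"rx": 0,"ry": 0,"rz": 0,"claw": 1},
  {"dx": 0,"dy": -0.023,"dz": 0.028,"rx": 0,"ry": 0,"rz": 0,"claw": 1},
  {"dx": 0,"dy": -0.019,"dz": 0.024,"rx": 0,"ry": 0,"rz": 0,"claw": 1},
  {"dx": 0,"dy": -0.016,"dz": 0.02,"rx": 0,"ry": 0,"rz": 0,"claw": 1},
  {"dx": 0,"dy": -0.012,"dz": 0.016,"rx": 0,"ry": 0,"rz": 0,"claw": 1},
  {"dx": 0,"dy": -0.008,"dz": 0.012,"rx": 0,"ry": 0,"rz": 0,"claw": 1},
  {"dx": 0,"dy": -0.005,"dz": 0.007,"rx": 0,"ry": 0,"rz": 0,"claw": 1},
  {"dx": 0,"dy": -0.002,"dz": 0.002,"rx": 0,"ry": 0,"rz": 0,"claw": 1},
  {"dx": 0,"dy": 0,"dz": 0,"rx": 0,"ry": 0,"rz": 0,"claw": 1},
  {"dx": 0,"dy": 0,"dz": 0,"rx": 0,"ry": 0,"rz": 0,"claw": 1},
])

```text
time_s: 41.75
ee_pos: [0.6003, 0.2041, 0.1705]
eef_rot: [-3.141, -0.0, 0.127]
force: [0.6, 3.2, -0.5]
grip_width: 0.0088
grip_force: 30.0
```

Emit:
step_arm([
  {"dx": 0,"dy": 0,"dz": 0,"rx": 0,"ry": 0,"rz": 0,"claw": 0.85},
  {"dx": 0,"dy": 0,"dz": 0,"rx": 0,"ry": 0,"rz": 0,"claw": 0.75},
  {"dx": 0,"dy": 0,"dz": 0,"rx": 0,"ry": 0,"rz": 0,"claw": 0.72},
  {"dx": 0,"dy": 0,"dz": 0,"rx": 0,"ry": 0,"rz": 0,"claw": 0.72},
  {"dx": 0,"dy": 0,"dz": -0.2,"rx": 0,"ry": 0,"rz": 0,"claw": 0.72},
  {"dx": 0,"dy": 0,"dz": -0.35,"rx": 0,"ry": 0,"rz": 0,"claw": 0.72},
  {"dx": 0,"dy": 0,"dz": -0.35,"rx": 0,"ry": 0,"rz": 0,"claw": 0.72},
  {"dx": 0,"dy": 0,"dz": 0,"rx": 0,"ry": 0,"rz": 0,"claw": 0.72},
])

```text
time_s: 42.55
ee_pos: [0.6014, 0.2044, 0.2659]
eef_rot: [-3.141, -0.008, 0.127]
force: [-0.1, -0.0, 0.6]
grip_width: 0.0264
grip_force: 0.0
```

Emit:
step_arm([
  {"dx": 0,"dy": 0.25,"dz": 0,"rx": 0,"ry": 0,"rz": 0,"claw": 0.12},
  {"dx": 0,"dy": 0.4,"dz": 0,"rx": 0,"ry": 0,"rz": 0,"claw": 0.12},
  {"dx": 0,"dy": 0.4,"dz": 0,"rx": 0,"ry": 0,"rz": 0,"claw": 0.12},
  {"dx": 0,"dy": 0.4,"dz": 0,"rx": 0,"ry": 0,"rz": 0,"claw": 0.12},
  {"dx": 0,"dy": 0.4,"dz": 0,"rx": 0,"ry": 0,"rz": 0,"claw": 0.12},
  {"dx": 0,"dy": 0.4,"dz": 0,"rx": 0,"ry": 0,"rz": 0,"claw": 0.12},
  {"dx": 0,"dy": 0.3,"dz": 0,"rx": 0,"ry": 0,"rz": 0,"claw": 0.12},
  {"dx": 0,"dy": 0.15,"dz": 0,"rx": 0,"ry": 0,"rz": 0,"claw": 0.12},
  {"dx": 0,"dy": 0,"dz": 0,"rx": 0,"ry": 0,"rz": 0,"claw": 0.12},
  {"dx": 0,"dy": 0,"dz": 0,"rx": 0,"ry": 0,"rz": 0,"claw": 0.12},
])

```text
time_s: 43.55
ee_pos: [0.6343, -0.0627, 0.2602]
eef_rot: [-3.141, 0.0, 0.127]
force: [0.1, -0.0, -0.7]
grip_width: 0.0828
grip_force: 0.0
```

Run:
```python
from h import *
from station import viewer,telemetry
o=telemetry.get_obs()
F=lambda q:((q-hinge)@np.array([sx,sy]).T)
p,X,r=snap("w9")
print("tray",[(F(q[:2]).round(4),q[2],n) for q,n in stems(X,.168,.2,(.55,.69,.04,.16))])
m=(X[...,2]>.085)&(X[...,2]<.105)&(X[...,0]>.52)&(X[...,0]<.75)&(X[...,1]>-.15)&(X[...,1]<0.02)
n,l,s,_=cv2.connectedComponentsWithStats(m.astype(np.uint8),connectivity=8); P=X[l==1+np.argmax(s[1:,4])]; q=rect(P);print("cup",q)
print(o['ee_pos'],go([q[0]/1e3,q[1]/1e3,.095],7.4))
m=(X[...,0]>.39)&(X[...,0]<.68)&(X[...,1]<-.20)&(X[...,1]>-.42)
for z0,z1 in ((-.01,.012),(.075,.095)):
    k=m&(X[...,2]>z0)&(X[...,2]<z1); n,l,s,_=cv2.connectedComponentsWithStats(k.astype(np.uint8),connectivity=8); P=X[l==1+np.argmax(s[1:,4])]; print("box",rect(P),len(P))
```

```text
tray [(array([ 0.0812, -0.0353]), np.float64(0.18), 291), (array([ 0.0816, -0.0028]), np.float64(0.1803), 296), (array([0.081 , 0.0328]), np.float64(0.1802), 277)]
cup [np.float64(634.9), np.float64(-64.8), np.float64(136.1), np.float64(66.8), np.float64(7.5)]
[ 0.6342929  -0.06269985  0.26016062] ('turn', array([-0.0002,  0.0001, -0.0008]), 'shift(after turn)', array([0.003, 0.025, 1.653]), 'shift(before turn)', array([0.003, 0.026, 1.653]))
box [np.float64(528.4), np.float64(-319.4), np.float64(184.5), np.float64(117.2), np.float64(6.3)] 7210
box [np.float64(584.8), np.float64(-293.4), np.float64(129.6), np.float64(171.7), np.float64(3.9)] 2818
```

View pics/w9.png

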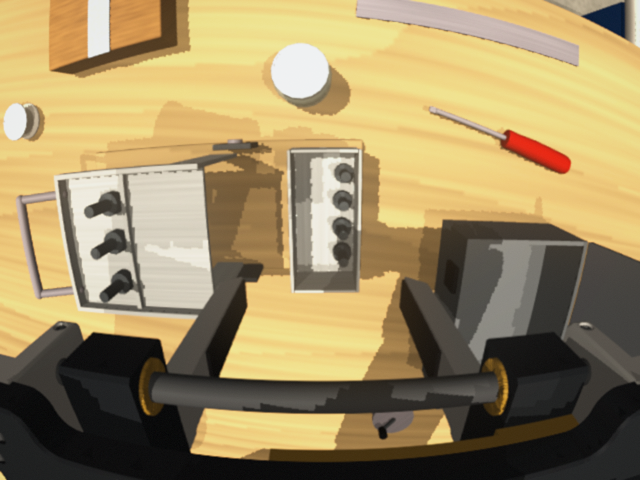

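The wrist view shows all four sinkers in the cup at (343, 173-252), the tray level with the three spares behind its lip, and the cup upright. I'll grip the cup and lift it.

Emit:
step_arm([
  {"dx": 0.003,"dy": 0.02,"dz": 0.25,"rx": 0,"ry": 0,"rz": 0,"claw": 0.12},
  {"dx": 0,"dy": 0,"dz": 0.35,"rx": 0,"ry": 0,"rz": 0,"claw": 0.12},
  {"dx": 0,"dy": 0,"dz": 0.35,"rx": 0,"ry": 0,"rz": 0,"claw": 0.12},
  {"dx": 0,"dy": 0,"dz": 0.3,"rx": 0,"ry": 0,"rz": 0,"claw": 0.12},
  {"dx": 0,"dy": 0,"dz": 0.2,"rx": 0,"ry": 0,"rz": 0,"claw": 0.12},
  {"dx": 0,"dy": 0,"dz": 0.12,"rx": 0,"ry": 0,"rz": 0,"claw": 0.12},
  {"dx": 0,"dy": 0,"dz": 0.08,"rx": 0,"ry": 0,"rz": 0,"claw": 0.12},
  {"dx": 0,"dy": 0,"dz": 0,"rx": 0,"ry": 0,"rz": 0,"claw": 0.12},
  {"dx": 0,"dy": 0,"dz": 0,"rx": 0,"ry": 0,"rz": 0,"claw": 0.12},
], grip_force=30)

```text
time_s: 44.5
ee_pos: [0.6354, -0.0655, 0.0965]
eef_rot: [3.141, -0.001, 0.127]
force: [0.1, 0.4, 0.3]
grip_width: 0.0829
grip_force: 0.0
```

Emit:
step_arm([
  {"dx": 0,"dy": 0,"dz": 0,"rx": 0,"ry": 0,"rz": 0,"claw": 1},
  {"dx": 0,"dy": 0,"dz": 0,"rx": 0,"ry": 0,"rz": 0,"claw": 1},
  {"dx": 0,"dy": 0,"dz": 0,"rx": 0,"ry": 0,"rz": 0,"claw": 1},
  {"dx": 0,"dy": 0,"dz": 0,"rx": 0,"ry": 0,"rz": 0,"claw": 1},
  {"dx": 0,"dy": 0,"dz": 0,"rx": 0,"ry": 0,"rz": 0,"claw": 1},
  {"dx": 0,"dy": 0,"dz": -0.05,"rx": 0,"ry": 0,"rz": 0,"claw": 1},
  {"dx": 0,"dy": 0,"dz": -0.15,"rx": 0,"ry": 0,"rz": 0,"claw": 1},
  {"dx": 0,"dy": 0,"dz": -0.2,"rx": 0,"ry": 0,"rz": 0,"claw": 1},
  {"dx": 0,"dy": 0,"dz": -0.2,"rx": 0,"ry": 0,"rz": 0,"claw": 1},
  {"dx": 0,"dy": 0,"dz": -0.2,"rx": 0,"ry": 0,"rz": 0,"claw": 1},
])

```text
time_s: 45.5
ee_pos: [0.6348, -0.0658, 0.1771]
eef_rot: [3.141, -0.0, 0.127]
force: [-0.3, -0.3, -3.2]
grip_width: 0.0658
grip_force: 30.0
```

Emit:
step_arm([
  {"dx": 0,"dy": 0,"dz": -0.2,"rx": 0,"ry": 0,"rz": 0,"claw": 1},
  {"dx": 0,"dy": 0,"dz": -0.15,"rx": 0,"ry": 0,"rz": 0,"claw": 1},
  {"dx": 0,"dy": 0,"dz": 0,"rx": 0,"ry": 0,"rz": 0,"claw": 1},
  {"dx": 0,"dy": 0,"dz": 0,"rx": 0,"ry": 0,"rz": 0,"claw": 1},
  {"dx": 0,"dy": 0,"dz": 0,"rx": 0,"ry": 0,"rz": 0,"claw": 1},
])

```text
time_s: 46.0
ee_pos: [0.6345, -0.0657, 0.2092]
eef_rot: [-3.141, 0.002, 0.127]
force: [-0.2, -0.3, -3.6]
grip_width: 0.0658
grip_force: 30.0
```

Run:
```python
from h import *
from station import viewer,telemetry
o=telemetry.get_obs(); print(o['force'],o['grip_width'])
bx=np.array([.11,-.994]) # box +x
c=np.array([.5399,-.3006])-.014*bx
print(c,o['ee_pos'],go([*c,.06],6.3))
```

```text
[-0.16128559 -0.30848842 -3.615333  ] 0.06580959106091012
[ 0.53836  -0.286684] [ 0.63449668 -0.06565853  0.20918565] ('turn', array([-0.0003,  0.0012,  0.0107]), 'shift(after turn)', array([-1.198,  2.091,  1.492]), 'shift(before turn)', array([-1.23 ,  2.072,  1.493]))
```

Emit:
step_arm([
  {"dx": -0.1,"dy": 0.15,"dz": 0,"rx": 0,"ry": 0,"rz": 0.0107,"claw": 1},
  {"dx": -0.15,"dy": 0.26,"dz": 0,"rx": 0,"ry": 0,"rz": 0,"claw": 1},
  {"dx": -0.16,"dy": 0.28,"dz": 0,"rx": 0,"ry": 0,"rz": 0,"claw": 1},
  {"dx": -0.16,"dy": 0.28,"dz": 0,"rx": 0,"ry": 0,"rz": 0,"claw": 1},
  {"dx": -0.16,"dy": 0.28,"dz": 0,"rx": 0,"ry": 0,"rz": 0,"claw": 1},
  {"dx": -0.16,"dy": 0.28,"dz": 0,"rx": 0,"ry": 0,"rz": 0,"claw": 1},
  {"dx": -0.13,"dy": 0.24,"dz": 0,"rx": 0,"ry": 0,"rz": 0,"claw": 1},
  {"dx": -0.1,"dy": 0.18,"dz": 0,"rx": 0,"ry": 0,"rz": 0,"claw": 1},
  {"dx": -0.05,"dy": 0.1,"dz": 0,"rx": 0,"ry": 0,"rz": 0,"claw": 1},
  {"dx": -0.028,"dy": 0.041,"dz": 0,"rx": 0,"ry": 0,"rz": 0,"claw": 1},
])

```text
time_s: 47.0
ee_pos: [0.5383, -0.2878, 0.21]
eef_rot: [-3.141, 0.001, 0.108]
force: [0.4, -0.0, -3.2]
grip_width: 0.0655
grip_force: 30.0
```

Emit:
step_arm([
  {"dx": 0,"dy": 0,"dz": 0,"rx": 0,"ry": 0,"rz": 0,"claw": 1},
  {"dx": 0,"dy": 0,"dz": 0,"rx": 0,"ry": 0,"rz": 0,"claw": 1},
  {"dx": 0,"dy": 0,"dz": 0,"rx": 0,"ry": 0,"rz": 0,"claw": 1},
])

```text
time_s: 47.3
ee_pos: [0.5394, -0.286, 0.2104]
eef_rot: [-3.141, -0.0, 0.111]
force: [0.0, -0.9, -2.9]
grip_width: 0.0658
grip_force: 30.0
```

Run:
```python
from h import *
from station import viewer,telemetry
o=telemetry.get_obs(); print(o['ee_pos'],o['eef_rot'])
p,X,r=snap("w10")
bx=np.array([.11,-.994]);by=np.array([.994,.11]); c0=np.array([.5399,-.3006])
B=(X[...,:2]-c0)@np.array([bx,by]).T
# heights along box x for a strip on far side (by>.075)
for lo,hi in ((.075,.1),):
    for zr in ((-.01,.012),(.078,.092)):
        k=(B[...,1]>lo)&(B[...,1]<hi)&(X[...,2]>zr[0])&(X[...,2]<zr[1])&(abs(B[...,0])<.1)
        v=B[k][:,0]; print(lo,zr,len(v), np.histogram(v,np.arange(-.1,.101,.01))[0])
for zr in ((.078,.092),):
    k=(abs(B[...,0])<.06)&(X[...,2]>zr[0])&(X[...,2]<zr[1])&(B[...,1]>.08)&(B[...,1]<.14); v=B[k][:,1]; print("far rim by",v.min() if len(v) else 0,v.max() if len(v) else 0)
```

```text
[ 0.53940539 -0.28603411  0.21043286] [-3.14147673e+00 -1.25796265e-05  1.11011868e-01]
0.075 (-0.01, 0.012) 3849 [  0   0 177 249 257 268 251 249 248 273 249 249 252 253 253 245 247 129
   0   0]
0.075 (0.078, 0.092) 627 [  0  45 215   0   0   0   0   0   0   0   0   0   0   0   0   0   0 336
  31   0]
far rim by 0.1008199402124654 0.10642580238828192
```

View pics/w10.png

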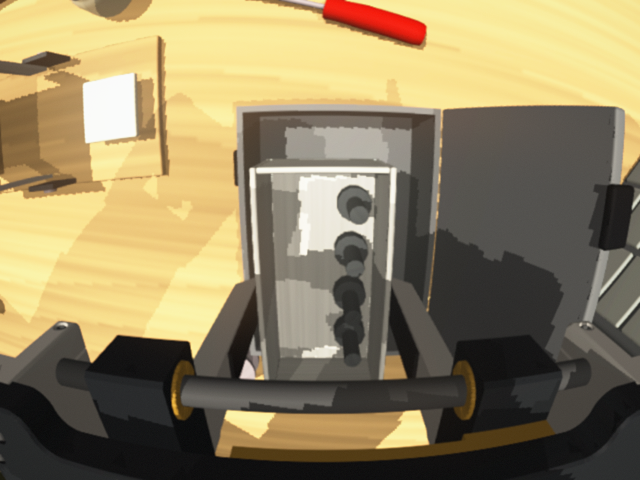

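The wrist view shows the cup with all four sinkers above the open box. The box's centre is confirmed to a few mm, so I'll lower the cup.

Emit:
step_arm([
  {"dx": 0,"dy": 0,"dz": 0.15,"rx": 0,"ry": 0,"rz": 0,"claw": 1},
  {"dx": 0,"dy": 0,"dz": 0.25,"rx": 0,"ry": 0,"rz": 0,"claw": 1},
  {"dx": 0,"dy": 0,"dz": 0.25,"rx": 0,"ry": 0,"rz": 0,"claw": 1},
  {"dx": 0,"dy": 0,"dz": 0.25,"rx": 0,"ry": 0,"rz": 0,"claw": 1},
  {"dx": 0,"dy": 0,"dz": 0.25,"rx": 0,"ry": 0,"rz": 0,"claw": 1},
  {"dx": 0,"dy": 0,"dz": 0.15,"rx": 0,"ry": 0,"rz": 0,"claw": 1},
  {"dx": 0,"dy": 0,"dz": 0.1,"rx": 0,"ry": 0,"rz": 0,"claw": 1},
  {"dx": 0,"dy": 0,"dz": 0.06,"rx": 0,"ry": 0,"rz": 0,"claw": 1},
  {"dx": 0,"dy": 0,"dz": 0,"rx": 0,"ry": 0,"rz": 0,"claw": 1},
  {"dx": 0,"dy": 0,"dz": 0,"rx": 0,"ry": 0,"rz": 0,"claw": 1},
])

```text
time_s: 48.35
ee_pos: [0.5394, -0.287, 0.0653]
eef_rot: [3.141, -0.001, 0.11]
force: [-0.2, -0.1, -1.6]
grip_width: 0.0657
grip_force: 30.0
```

Emit:
step_arm([
  {"dx": 0,"dy": 0,"dz": 0.02,"rx": 0,"ry": 0,"rz": 0,"claw": 1},
  {"dx": 0,"dy": 0,"dz": 0.015,"rx": 0,"ry": 0,"rz": 0,"claw": 1},
  {"dx": 0,"dy": 0,"dz": 0,"rx": 0,"ry": 0,"rz": 0,"claw": 1},
  {"dx": 0,"dy": 0,"dz": 0,"rx": 0,"ry": 0,"rz": 0,"claw": 1},
])

```text
time_s: 48.75
ee_pos: [0.5392, -0.2869, 0.0612]
eef_rot: [3.141, -0.0, 0.11]
force: [0.2, -0.0, -0.9]
grip_width: 0.0656
grip_force: 30.0
```

Emit:
step_arm([
  {"dx": 0,"dy": 0,"dz": 0,"rx": 0,"ry": 0,"rz": 0,"claw": 0.2},
  {"dx": 0,"dy": 0,"dz": 0,"rx": 0,"ry": 0,"rz": 0,"claw": 0.2},
  {"dx": 0,"dy": 0,"dz": 0,"rx": 0,"ry": 0,"rz": 0,"claw": 0.2},
  {"dx": 0,"dy": 0,"dz": -0.1,"rx": 0,"ry": 0,"rz": 0,"claw": 0.2},
  {"dx": 0,"dy": 0,"dz": -0.3,"rx": 0,"ry": 0,"rz": 0,"claw": 0.2},
  {"dx": 0,"dy": 0,"dz": -0.4,"rx": 0,"ry": 0,"rz": 0,"claw": 0.2},
  {"dx": 0,"dy": 0,"dz": -0.4,"rx": 0,"ry": 0,"rz": 0,"claw": 0.2},
  {"dx": 0,"dy": 0,"dz": -0.4,"rx": 0,"ry": 0,"rz": 0,"claw": 0.2},
  {"dx": 0,"dy": 0,"dz": -0.4,"rx": 0,"ry": 0,"rz": 0,"claw": 0.5},
  {"dx": 0,"dy": 0,"dz": -0.4,"rx": 0,"ry": 0,"rz": 0,"claw": 1},
])

```text
time_s: 49.75
ee_pos: [0.5387, -0.2866, 0.3037]
eef_rot: [3.141, -0.001, 0.11]
force: [-0.5, 0.1, -0.1]
grip_width: 0.0625
grip_force: 0.0
```

Emit:
step_arm([
  {"dx": 0,"dy": 0,"dz": 0,"rx": 0,"ry": 0,"rz": 0,"claw": 1},
  {"dx": 0,"dy": 0,"dz": 0,"rx": 0,"ry": 0,"rz": 0,"claw": 1},
  {"dx": 0,"dy": 0,"dz": 0,"rx": 0,"ry": 0,"rz": 0,"claw": 1},
])

```text
time_s: 50.05
ee_pos: [0.5387, -0.2866, 0.2999]
eef_rot: [-3.141, 0.001, 0.11]
force: [-0.0, -0.6, 0.6]
grip_width: 0.0386
grip_force: 0.0
```

Run:
```python
from h import *
from station import viewer,telemetry
o=telemetry.get_obs(); print(o['ee_pos'],o['grip_width'])
p,X,r=snap("w11")
bx=np.array([.11,-.994]);by=np.array([.994,.11]); c0=np.array([.5399,-.3006])
B=(X[...,:2]-c0)@np.array([bx,by]).T
F=lambda a:((a[:2]-c0)@np.array([bx,by]).T).round(4)
k=(abs(B[...,0])<.07)&(abs(B[...,1])<.1)&(X[...,2]>.05)&(X[...,2]<.068)
n,l,s,_=cv2.connectedComponentsWithStats(k.astype(np.uint8),connectivity=8); P=X[l==1+np.argmax(s[1:,4])]; q=rect(P);print("cup",q,F(np.array([q[0],q[1]],float)/1e3),P[:,2].min(),P[:,2].max())
p=viewer.camera("top"); X=cloud(p); B=(X[...,:2]-c0)@np.array([bx,by]).T
for z0 in (.12,.16,.2,.23):
    k=(abs(B[...,1])<.1)&(B[...,0]>.04)&(B[...,0]<.2)&(abs(X[...,2]-z0)<.008); v=B[k][:,0]; print(z0,len(v),v.min() if len(v) else 0,v.max() if len(v) else 0)
print(go([*(c0+.175*bx),.30],6.3))
```

```text
[ 0.53872447 -0.28662209  0.29994778] 0.03862461901744339
cup [np.float64(539.1), np.float64(-287.7), np.float64(135.9), np.float64(66.1), np.float64(6.3)] [-0.0129  0.0006] 0.0500369362812067 0.06271059445480706
0.12 30 0.0814447593754284 0.08961502833937668
0.16 50 0.08985325591879732 0.09862415518546162
0.2 24 0.10012988944510855 0.10702163990680245
0.23 57 0.10455625833743752 0.12273976017938738
('turn', array([-0.0008,  0.0011, -0.    ]), 'shift(after turn)', array([-0.004,  1.89 , -0.002]), 'shift(before turn)', array([-0.004,  1.89 , -0.005]))
```

View pics/w11.png

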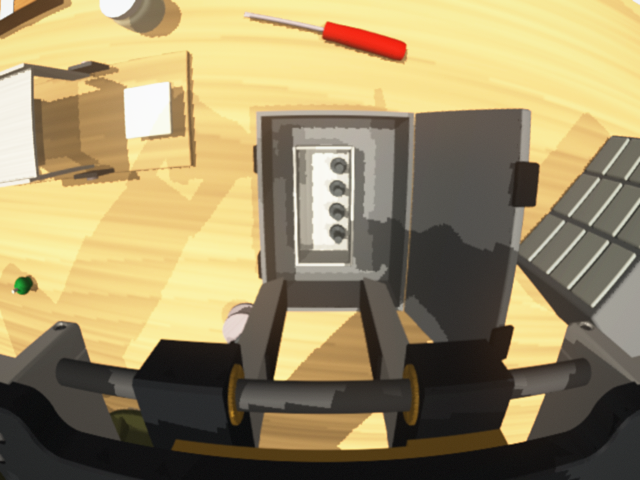

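The wrist view shows the cup upright in the box at (325,205) with four sinkers. There is also a grey object behind the lid at (590,230), so I'll check its height before going there.

Run:
```python
from h import *
p=dict(np.load("top0.npz"));X=cloud(p); bx=np.array([.11,-.994]);by=np.array([.994,.11]); c0=np.array([.5399,-.3006])
B=(X[...,:2]-c0)@np.array([bx,by]).T
for a in np.arange(.12,.36,.02):
    print(a.round(2),[ (lambda v: round(float(np.max(v)),3) if len(v) else None)(X[...,2][(abs(B[...,0]-a)<.01)&(abs(B[...,1]-b)<.02)]) for b in (-.16,-.12,-.08,-.04,0,.04,.08)])
```

```text
0.12 [0.007, 0.246, 0.255, 0.253, 0.247, 0.253, 0.253]
0.14 [0.009, 0.009, None, None, None, None, None]
0.16 [0.013, 0.009, None, None, None, None, None]
0.18 [0.011, 0.01, None, None, None, None, None]
0.2 [0.011, 0.008, 0.013, 0.008, 0.012, 0.009, 0.009]
0.22 [0.01, 0.01, 0.011, 0.01, 0.009, 0.008, 0.011]
0.24 [0.009, 0.011, 0.009, 0.011, 0.009, 0.009, 0.013]
0.26 [0.013, 0.011, 0.208, 0.203, 0.01, 0.01, 0.012]
0.28 [0.01, 0.206, 0.207, 0.209, 0.01, 0.012, 0.013]
0.3 [0.009, 0.208, 0.209, 0.208, 0.205, 0.009, 0.012]
0.32 [0.209, 0.209, 0.209, 0.211, 0.21, 0.17, 0.009]
0.34 [0.207, 0.208, 0.208, 0.208, 0.21, 0.206, 0.01]
```

Emit:
step_arm([
  {"dx": 0,"dy": 0.2,"dz": -0.05,"rx": 0,"ry": 0,"rz": 0,"claw": 1},
  {"dx": 0,"dy": 0.3,"dz": 0,"rx": 0,"ry": 0,"rz": 0,"claw": 1},
  {"dx": 0,"dy": 0.35,"dz": 0,"rx": 0,"ry": 0,"rz": 0,"claw": 1},
  {"dx": 0,"dy": 0.35,"dz": 0,"rx": 0,"ry": 0,"rz": 0,"claw": 1},
  {"dx": 0,"dy": 0.3,"dz": 0,"rx": 0,"ry": 0,"rz": 0,"claw": 1},
  {"dx": 0,"dy": 0.2,"dz": 0,"rx": 0,"ry": 0,"rz": 0,"claw": 1},
  {"dx": 0,"dy": 0.17,"dz": 0,"rx": 0,"ry": 0,"rz": 0,"claw": 1},
  {"dx": 0,"dy": 0,"dz": 0,"rx": 0,"ry": 0,"rz": 0,"claw": 1},
  {"dx": 0,"dy": 0,"dz": 0,"rx": 0,"ry": 0,"rz": 0,"claw": 1},
])

```text
time_s: 51.05
ee_pos: [0.5596, -0.4723, 0.3049]
eef_rot: [-3.14, 0.001, 0.11]
force: [-0.3, -0.0, 0.4]
grip_width: 0.0003
grip_force: 0.0
```

Emit:
step_arm([
  {"dx": 0,"dy": 0,"dz": 0.2,"rx": 0,"ry": 0,"rz": 0,"claw": 1},
  {"dx": 0,"dy": 0,"dz": 0.3,"rx": 0,"ry": 0,"rz": 0,"claw": 1},
  {"dx": 0,"dy": 0,"dz": 0.25,"rx": 0,"ry": 0,"rz": 0,"claw": 1},
  {"dx": 0,"dy": 0,"dz": 0.05,"rx": 0,"ry": 0,"rz": 0,"claw": 1},
  {"dx": 0,"dy": 0,"dz": 0,"rx": 0,"ry": 0,"rz": 0,"claw": 1},
  {"dx": 0,"dy": 0,"dz": 0,"rx": 0,"ry": 0,"rz": 0,"claw": 1},
])

```text
time_s: 51.65
ee_pos: [0.56, -0.4725, 0.228]
eef_rot: [3.14, -0.002, 0.11]
force: [-0.8, 0.6, 1.0]
grip_width: 0.0004
grip_force: 0.0
```

Emit:
step_arm([
  {"dx": 0,"dy": -0.1,"dz": 0,"rx": 0,"ry": 0,"rz": 0,"claw": 1},
  {"dx": 0,"dy": -0.1,"dz": 0,"rx": 0,"ry": 0,"rz": 0,"claw": 1},
  {"dx": 0,"dy": -0.1,"dz": 0,"rx": 0,"ry": 0,"rz": 0,"claw": 1},
  {"dx": 0,"dy": -0.1,"dz": 0,"rx": 0,"ry": 0,"rz": 0,"claw": 1},
  {"dx": 0,"dy": -0.1,"dz": 0,"rx": 0,"ry": 0,"rz": 0,"claw": 1},
  {"dx": 0,"dy": -0.1,"dz": 0,"rx": 0,"ry": 0,"rz": 0,"claw": 1},
  {"dx": 0,"dy": -0.1,"dz": 0,"rx": 0,"ry": 0,"rz": 0,"claw": 1},
  {"dx": 0,"dy": -0.1,"dz": 0,"rx": 0,"ry": 0,"rz": 0,"claw": 1},
])

```text
time_s: 52.45
ee_pos: [0.5507, -0.3924, 0.2261]
eef_rot: [3.141, -0.0, 0.11]
force: [-0.6, -0.6, 0.9]
grip_width: 0.0007
grip_force: 0.2
```

Emit:
step_arm([
  {"dx": 0,"dy": -0.1,"dz": 0,"rx": 0,"ry": 0,"rz": 0,"claw": 1},
  {"dx": 0,"dy": -0.1,"dz": 0,"rx": 0,"ry": 0,"rz": 0,"claw": 1},
  {"dx": 0,"dy": -0.1,"dz": 0,"rx": 0,"ry": 0,"rz": 0,"claw": 1},
  {"dx": 0,"dy": -0.1,"dz": 0,"rx": 0,"ry": 0,"rz": 0,"claw": 1},
  {"dx": 0,"dy": 0,"dz": 0,"rx": 0,"ry": 0,"rz": 0,"claw": 1},
  {"dx": 0,"dy": 0,"dz": 0,"rx": 0,"ry": 0,"rz": 0,"claw": 1},
  {"dx": 0,"dy": 0,"dz": 0,"rx": 0,"ry": 0,"rz": 0,"claw": 1},
  {"dx": 0,"dy": 0,"dz": 0,"rx": 0,"ry": 0,"rz": 0,"claw": 1},
  {"dx": 0,"dy": 0,"dz": 0,"rx": 0,"ry": 0,"rz": 0,"claw": 1},
  {"dx": 0,"dy": 0,"dz": 0,"rx": 0,"ry": 0,"rz": 0,"claw": 1},
])

```text
time_s: 53.45
ee_pos: [0.5464, -0.3536, 0.2258]
eef_rot: [-3.142, 0.0, 0.11]
force: [-0.3, 0.6, 0.4]
grip_width: 0.0003
grip_force: 0.0
```

Emit:
step_arm([
  {"dx": 0,"dy": 0,"dz": -0.3,"rx": 0,"ry": 0,"rz": 0,"claw": 1},
  {"dx": 0,"dy": 0,"dz": -0.3,"rx": 0,"ry": 0,"rz": 0,"claw": 1},
  {"dx": 0,"dy": 0,"dz": -0.2,"rx": 0,"ry": 0,"rz": 0,"claw": 1},
  {"dx": -0.3,"dy": 0,"dz": 0,"rx": 0,"ry": 0,"rz": 0,"claw": 1},
  {"dx": -0.3,"dy": 0,"dz": 0,"rx": 0,"ry": 0,"rz": 0,"claw": 1},
  {"dx": -0.3,"dy": 0,"dz": 0,"rx": 0,"ry": 0,"rz": 0,"claw": 1},
  {"dx": -0.3,"dy": 0,"dz": 0,"rx": 0,"ry": 0,"rz": 0,"claw": 1},
  {"dx": -0.2,"dy": 0,"dz": 0,"rx": 0,"ry": 0,"rz": 0,"claw": 1},
  {"dx": 0,"dy": 0,"dz": 0,"rx": 0,"ry": 0,"rz": 0,"claw": 1},
])

```text
time_s: 54.35
ee_pos: [0.4056, -0.3693, 0.3066]
eef_rot: [3.141, -0.0, 0.108]
force: [0.5, -0.1, 0.2]
grip_width: 0.0009
grip_force: 0.0
```

Run:
```python
from h import *
from station import viewer,telemetry
p=viewer.camera("side"); cv2.imwrite("pics/s12.png",cv2.resize(p['img'][110:440,100:460,::-1],None,fx=1.7,fy=1.7,interpolation=2))
X=cloud(viewer.camera("top")); bx=np.array([.11,-.994]);by=np.array([.994,.11]); c0=np.array([.5399,-.3006])
B=(X[...,:2]-c0)@np.array([bx,by]).T
for a in (-.06,-.02,.02,.06): 
    v=X[...,2][(abs(B[...,0]-a)<.01)&(abs(B[...,1]-.07)<.02)]; print(a,np.median(v),len(v))
print([(((q[:2]-hinge)@np.array([sx,sy]).T).round(4)) for q,n in stems(X,.168,.2,(.55,.69,.04,.16))])
```

```text
-0.06 0.0956722628142937 124
-0.02 0.09742637825810102 121
0.02 0.09800709789757246 125
0.06 0.09600843697003422 117
[array([ 0.0823, -0.0355]), array([ 0.083, -0.004]), array([0.082 , 0.0324])]
```

View pics/s12.png

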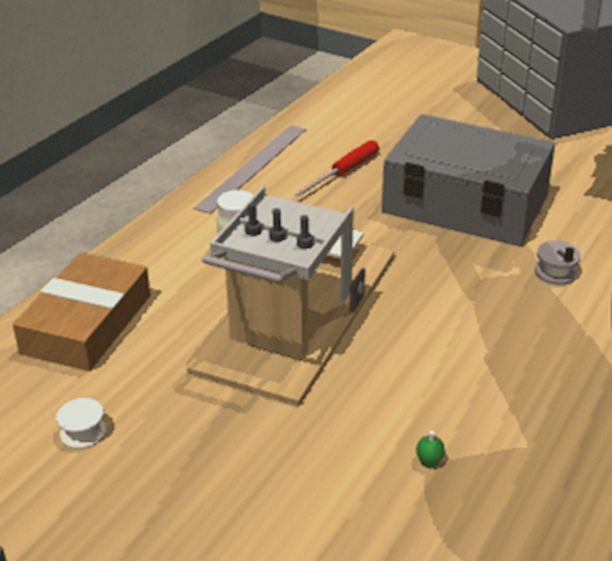

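The side view shows the lid shut flat at (470,165), the three spares behind the lip at (250-305, 225), and the bystanders where they were.

```bash
python3 -c "
from station import hand_in; print(hand_in())"
```

```text
the job is handed in; nothing more can be done
None
```

The job is done and handed in: all four loose sinkers were tipped into the cup, the cup is upright in the shut tackle box, and the three spares are still behind the tray's lip.

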